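# Open the sprung instrument case and stow the hand scope

### The arm

A 7-joint arm with a two-finger parallel gripper is mounted at the origin on the work surface. World frame = base frame: x ahead of the robot, y to its left, z up, the work surface at z = 0. Lengths are in m, angles in rad, forces in N, time in s.
With the tool pointing down it reaches from about 0.4 to 0.875 m from the base axis. Payload 19.3 kg.
Tool frame: the origin (TCP) lies midway between the tips of the shut fingers; the grasp point (between the pads) lies 19 mm behind it; z points along the fingers, y is the direction in which the jaws open and shut (so a half turn about z gives the same grasp; the last joint's range is limited). The gripper opens to 85 mm and grips with 20 to 120 N. Pads are 22 mm wide; open, the fingers measure 114 mm over their backs; the gripper's body (76 mm by 85 mm) begins 54 mm behind the grasp point. The pads swing forward as they close: fully open they stand 13 mm farther back than shut.
Start: joints at [1.172, 0.521, -0.036, 1.599, 0.021, 1.021, -0.113], TCP at [0.202, -0.592, 0.231] pointing down, gripper open.
Joint ranges: [-2.91, 2.91], [-0.3, 2.13], [-1.5, 1.42], [0.17, 2.43], [-1.26, 4.41], [0.16, 1.93], [-2.52, 2.52]. Speed limits (rad/s): [1.89, 1.89, 2.39, 2.39, 3.01, 3.01, 3.01].

### API

Orientations are given as a unit quaternion [w, x, y, z].
In Python, from station import ctrl gives the robot as it stands.
- The arm moves only by the tool move_arm, never from a script. Its arguments are lists of equal length, an entry for each row: "offset": the shift along the tool's x, y, z as a fraction of full scale, a list of three; "rot": the turn, a rotation vector about the tool's x, y, z as a fraction of full scale, a list of three. A call has 1 to 10 rows; each row is the pose to reach, as a shift and turn from the pose commanded when the call began, along the tool's axes at that moment, turning the shorter way round; what a row does not reach only later rows make up. Full scale, the value 1, is 30 cm for a shift and 360 degrees for a turn. A row lasts 1/10 s, in which the tool goes at most 50 mm and 8.59 degrees, less where a joint would pass 70% of its speed; a pose out of reach is approached as far as the arm can. A call with a number of a shift or a turn outside -1 to 1 is refused whole. A call with a gripper value outside its range is refused whole. "hand" is the closure, from 0 (fully open) to 1 (shut), set as the call begins (left out, the last holds). The fingers move at their own pace and stop on an object; "newtons" is the grip in N (left out, the last holds). Time passes only in rows, so rows that repeat a pose let the fingers close. It gives the time, the measured TCP pose, the force and the opening at its end, in the units of the state.
- ctrl.state(): the state, without advancing time (a new reading comes with each control period).
- ctrl.grab_frame(name): name is "scene" or "top" or "wrist"; returns the picture (384x512x3 uint8, red, green, blue); there is no depth.
- ctrl.camera_params(name): a dict with "fx", "fy", "cx", "cy" (pixels), "extrinsics" (4x4, takes a point from world to camera coordinates). Camera axes: x right, y up, looking along -z (the intrinsics and any distortion apply to the point x, -y, -z); pixel columns grow to the right and rows downward; lengths in m; the calibration is good to about 2 mm. The wrist camera is an equidistant fisheye: a pixel r from the principal point sees the ray r / f radians off the axis. A picture is of the moment at which its call begins: read the wrist's pose just before it. camera_params takes no time and is no camera call; for the wrist camera it gives the pose at the moment of the call.
- ctrl.close_job(): hands the job in, once; it reports no verdict.
The state is a dict: "time": time; "qpos": joint angles; "joint_velocities": joint speeds; "joint_efforts": joint torques, N m; "eef_pos": TCP position; "ee_rot": TCP orientation; "ft_force": force on the tool from outside, world axes, zero at the start; "moment": the same for the moment, N m; "width": finger opening in m.
Only numpy, scipy, OpenCV 4.12 (cv2) and the standard library are available. Lean on these libraries where they do the work, as an engineer would, in place of code of your own. Each camera call takes 0.05 s, during which the arm holds its last target.

### The job

Put the hand-held eye scope (the round handle with a block-shaped head) away in its case: raise the case's clear lid, without flinging it, until the struts hold it fully open by themselves and let go of it. Then lay the scope lengthwise in the rear bay, under the raised lid, and leave the lid standing open; do not disturb the flat eye paddle, the bottle or the stack of boxes.

Things in the scene. Friction and masses are not known exactly. Their poses are not given: they have to be found in the camera images.
- case: White open-topped instrument case fixed to the table, 210 mm deep (x), 260 mm wide (y), 85 mm high, walls and floor 6 mm. Origin at the centre of its underside; its x axis points from the handle side (near the robot) to the hinge side (far), z up. A low divider along y (5 mm thick, its top 28 mm above the table, centred at x = +26.5 mm) parts a wide front bay from a narrow rear bay.
- rear_bay (a point): Centre of the rear bay's floor, at (64, 0, 6) mm in the case's frame. The bay is 70 mm in x (from the divider at x = 29 mm to the back wall at x = 99 mm) and 248 mm in y. The open lid leans over this bay (its plane rises from the hinge at about 66 degrees from level, towards the robot), so the gripper has to reach in from the robot's side, tilted by some 25 to 45 degrees from vertical.
- lid_hinge (a point): The lid's hinge line runs along the case's y axis through this point, at (105, 0, 85) mm in the case's frame.
- lid (a joint): Lid angle in rad: 0 closed (level), grows as the near edge rises, stop at 1.15 (about 66 degrees). The lid weighs 0.79 to 0.99 kg (differs from run to run); two struts carry most of it. Below a balance angle somewhere between 0.4 and 0.9 rad it sinks shut when let go, above it the struts lift it to the stop and hold it there lightly (a push of about 1 N at the handle can bring it down again). The motion is damped; raising it slowly takes 0.3 to 2 N at the handle.
- lid_handle (a point): Middle of the round steel bar handle, 12 mm thick and 110 mm long between two posts, parallel to the case's y axis; it moves with the lid. With the lid closed it lies at (-145, 0, 91) mm in the case's frame, 40 mm in front of the case's front wall; that is 250 mm out from the hinge line and 6 mm above it, the lid being 12 mm thick with its underside through the hinge line. The lid is a grey frame around a clear panel, 208 mm deep and 262 mm wide.
- scope_grip (a point): The scope's gripping point, on the handle's axis 18 mm above the table as it lies, near the balance point. The point's x axis runs along the scope towards the head, z up at the start. Black round handle 36 mm thick reaching from 75 mm behind this point to 45 mm ahead of it, then a head block 50 mm long, 40 mm wide and 50 mm high (underside level with the handle's underside); 170 mm long over all, about 0.2 kg. It lies flat on the table on one side of the case.
- occluder: Bystander: flat black eye paddle, 180 mm long, 10 mm thick, handle 24 mm wide with a 72 mm round disc at the +x end, lying on the table on the other side of the case. Origin at the underside near its middle.
- bottle: Bystander: upright white bottle, 56 mm across, 130 mm tall. Origin at the centre of its underside.
- boxes: Bystander: fixed stack of three cartons with blue bands, 110 x 170 x 105 mm. Origin at the centre of its underside.
Not all that is in view belongs to the job. Leave any brown or turquoise look-alike of the part that bears scope_grip alone.

How it is judged:
By the outcome, as a careful person would: the job done as asked, in the order asked, and still so for the second after the job is handed in, with the robot touching nothing.
It also fails if it takes over 72 s, if anything falls off the work surface, if the arm or the gripper's body presses on something with over 40 N, if the wrist force passes 120 N, or if a joint passes its speed limit or range.

## Working session

There is one attempt and no reset: what is moved stays moved. The work goes in short steps, Python scripts to look and compute and a tool call to move; the robot and the scene stay as the last step left them, time stands still between calls to the robot, and variables do not carry over. Pictures are saved under pics/ and viewed, and the job is handed in when it is done.

Besides the shell and the picture viewer there is one more tool, called after "Request:" in YAML: its name, and indented under it one key for each argument. move_arm: Moves the arm, as the interface text tells. Its arguments: {"type":"object","properties":{"offset":{"type":"array"},"rot":{"type":"array"},"hand":{"type":"number"},"newtons":{"type":"number"}},"required":["offset","rot"]}

```bash
ls; mkdir -p pics; python3 - <<'E'
from station import ctrl
import cv2
s=ctrl.state(); print(s)
for n in ("scene","top","wrist"):
    p=ctrl.camera_params(n); print(n,p)
    f=ctrl.grab_frame(n); cv2.imwrite(f"pics/{n}0.png",f[:,:,::-1])
E
```

```text
pics
{'time': 0.0, 'qpos': array([ 1.17181325,  0.52202481, -0.03633842,  1.60000902,  0.02120813,
        1.02109932, -0.11275394]), 'joint_velocities': array([ 0.00020221,  0.00172691, -0.00051317, -0.00110925, -0.00045607,
       -0.00080822,  0.00042477]), 'joint_efforts': array([-3.59976046e-03, -9.27107191e+01,  1.97787210e+00, -3.69931626e+01,
        1.75708754e-02,  8.12171667e-03,  3.03859508e-05]), 'eef_pos': array([ 0.20166526, -0.5912095 ,  0.23071852]), 'ee_rot': array([-5.61413774e-04,  9.86513865e-01,  1.63676695e-01, -1.35794850e-04]), 'ft_force': array([ 0.58457535, -0.10890672, -1.04647636]), 'moment': array([0.00798511, 0.03381021, 0.01358878]), 'width': 0.08511083092719268}
scene {'fx': 366.85999759738246, 'fy': 366.85999759738246, 'cx': 256.02783074198476, 'cy': 196.6796576650563, 'extrinsics': array([[-0.69922337,  0.71474413,  0.01508344,  0.44190864],
       [-0.50024193, -0.50423416,  0.70392181,  0.18548077],
       [ 0.51072957,  0.48465321,  0.71011729, -1.60020505],
       [ 0.        ,  0.        ,  0.        ,  1.        ]])}
top {'fx': 471.46738496545777, 'fy': 471.46738496545777, 'cx': 259.6284008575877, 'cy': 189.89617744173117, 'extrinsics': array([[-0.02111153, -0.99950288,  0.02341584, -0.06879281],
       [ 0.99832041, -0.01981112,  0.05444154, -0.55544701],
       [-0.05395058,  0.02452586,  0.99824236, -1.56040607],
       [ 0.        ,  0.        ,  0.        ,  1.        ]])}
wrist {'fx': 297.3186396354542, 'fy': 297.3186396354542, 'cx': 252.66529827670442, 'cy': 190.52374517570397, 'extrinsics': array([[ 3.23203742e-01, -9.46329121e-01,  7.32216950e-04,
        -6.25056092e-01],
       [ 8.98577927e-01,  3.06652212e-01, -3.13882350e-01,
         3.98355098e-02],
       [ 2.96811472e-01,  1.02105904e-01,  9.49461602e-01,
        -3.79221051e-01],
       [ 0.00000000e+00,  0.00000000e+00,  0.00000000e+00,
         1.00000000e+00]])}
```

View pics/scene0.png

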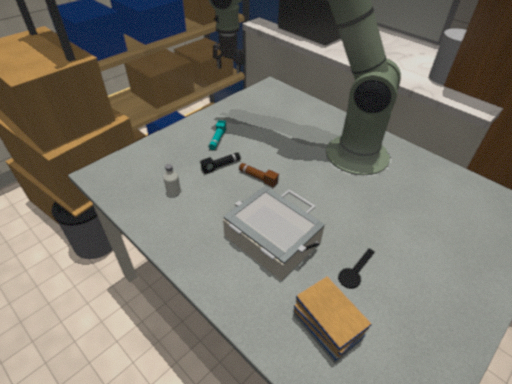

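View pics/top0.png

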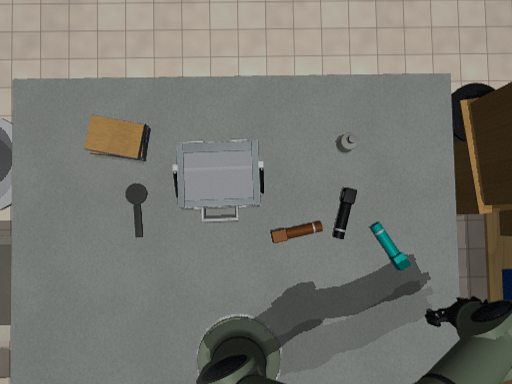

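View pics/wrist0.png

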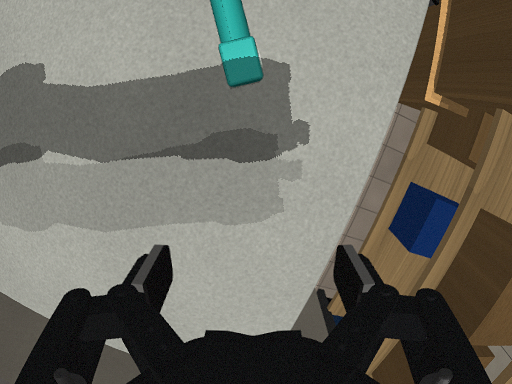

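The top view shows four things that could be taken for the scope: a black one at about (344,213), a brown look-alike at (297,232), a turquoise look-alike at (390,246), and the flat black paddle at (137,210). By the description it is the black one with the block head. I'll check that in a close crop.

```bash
cat > h.py <<'E'
import numpy as np, cv2
from station import ctrl
from scipy.spatial.transform import Rotation as R
def ray(n,u,v,P=None):
    p=P or ctrl.camera_params(n); E=p['extrinsics']
    a=(u-p['cx'])/p['fx']; b=(v-p['cy'])/p['fy']
    if n=='wrist':
        r=np.hypot(a,b); k=np.sinc(r/np.pi)
        d=np.array([a*k,-b*k,-np.cos(r)])
    else: d=np.array([a,-b,-1.])
    Rm=E[:3,:3]; o=-Rm.T@E[:3,3]; d=Rm.T@d
    return o,d/np.linalg.norm(d)
def atz(n,u,v,z,P=None):
    o,d=ray(n,u,v,P); return o+d*(z-o[2])/d[2]
def tri(rs):
    A=np.zeros((3,3));b=np.zeros(3)
    for o,d in rs:
        M=np.eye(3)-np.outer(d,d);A+=M;b+=M@o
    x=np.linalg.solve(A,b)
    return x,[np.linalg.norm((np.eye(3)-np.outer(d,d))@(x-o)) for o,d in rs]
def proj(n,X,P=None):
    p=P or ctrl.camera_params(n);E=p['extrinsics'];c=E[:3,:3]@X+E[:3,3]
    a,b,w=c[0],-c[1],-c[2]
    if n=='wrist':
        r=np.hypot(a,b);t=np.arctan2(r,w);return p['cx']+p['fx']*t*a/r,p['cy']+p['fy']*t*b/r
    return p['cx']+p['fx']*a/w,p['cy']+p['fy']*b/w
def crop(img,x0,y0,w,h,s,out):
    c=cv2.resize(img[y0:y0+h,x0:x0+w],None,fx=s,fy=s,interpolation=cv2.INTER_CUBIC)
    st=10
    for x in range((x0//st+1)*st,x0+w,st):
        cv2.line(c,((x-x0)*s,0),((x-x0)*s,6 if x%50 else 14),(0,0,255),1)
        if x%20==0: cv2.putText(c,str(x),((x-x0)*s,24),0,.35,(0,0,255),1)
    for y in range((y0//st+1)*st,y0+h,st):
        cv2.line(c,(0,(y-y0)*s),(6,(y-y0)*s),(0,0,255),1)
        if y%20==0: cv2.putText(c,str(y),(8,(y-y0)*s+4),0,.35,(0,0,255),1)
    cv2.imwrite(out,c)
E
python3 - <<'E'
from h import *
t=cv2.imread('pics/top0.png');s=cv2.imread('pics/scene0.png')
crop(t,165,130,110,100,7,'pics/t_case.png')
crop(t,260,170,160,110,5,'pics/t_scope.png')
crop(s,215,180,120,90,6,'pics/s_case.png')
crop(s,190,110,100,85,7,'pics/s_scope.png')
E
```

```text
(no output)
```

View pics/t_case.png

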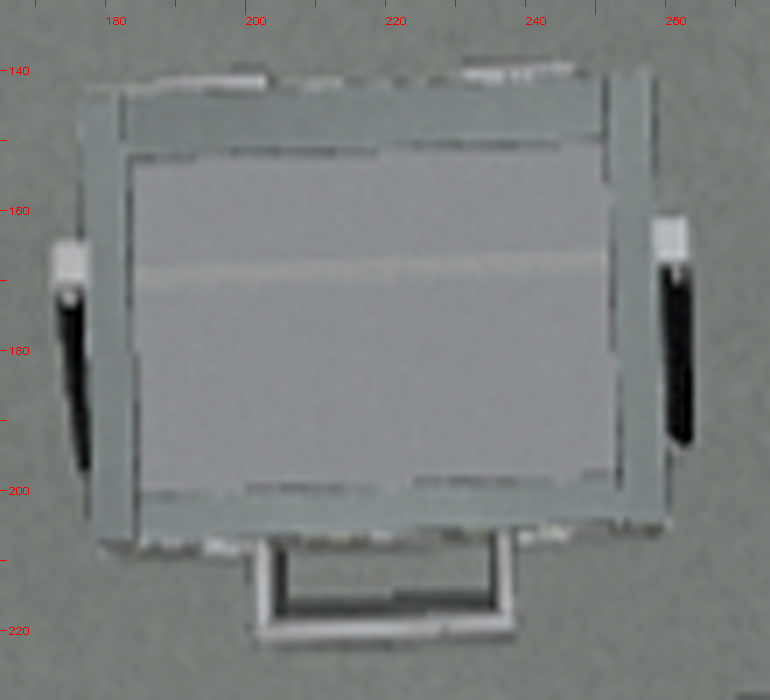

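View pics/t_scope.png

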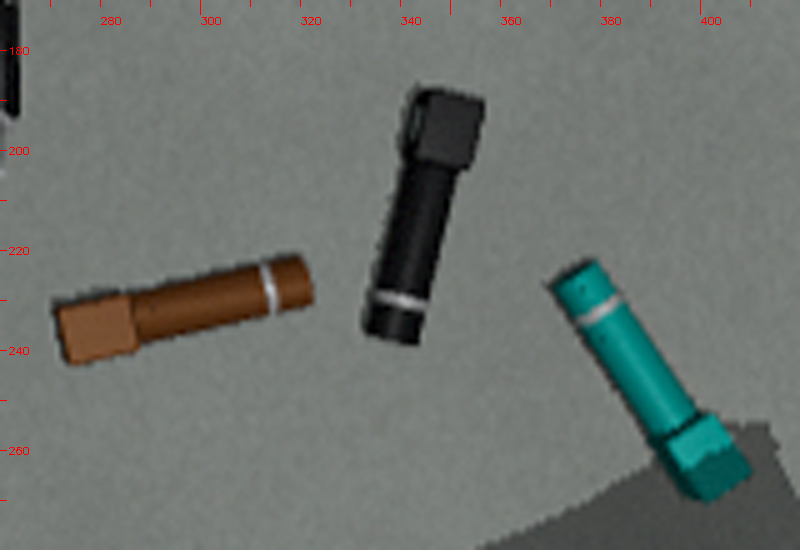

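View pics/s_case.png

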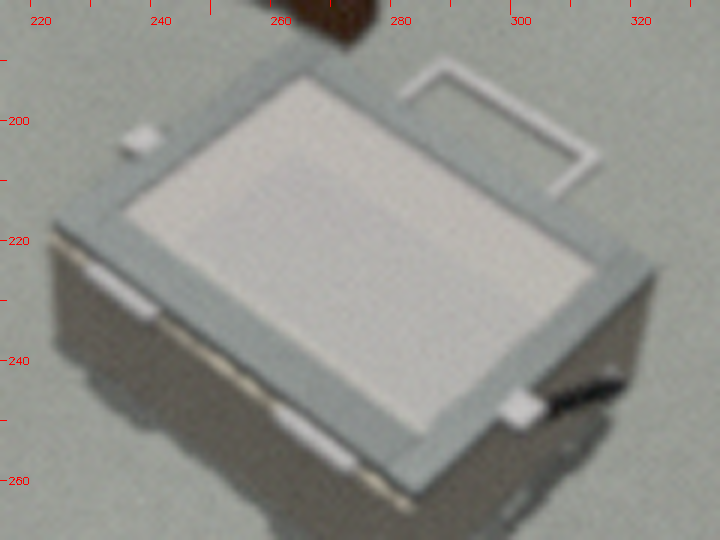

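View pics/s_scope.png

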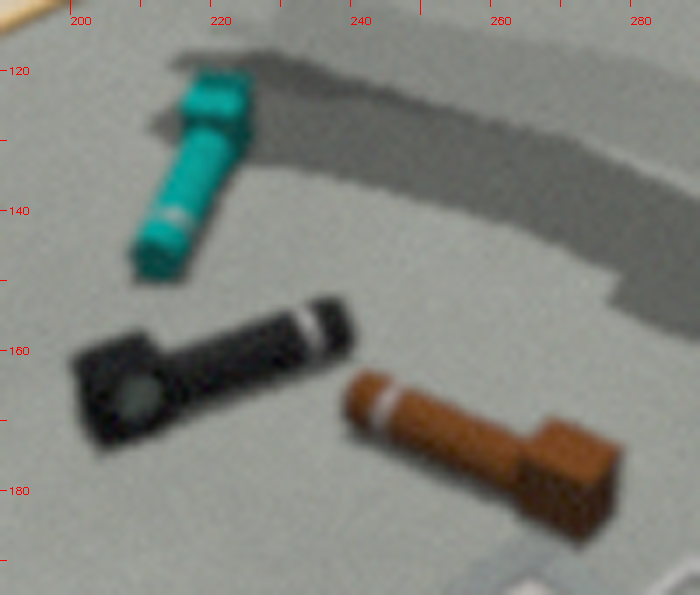

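```bash
cat >> h.py <<'E'
def uv(x0,y0,s,cx,cy): return x0+(cx+.5)/s-.5, y0+(cy+.5)/s-.5
E
python3 - <<'E'
from h import *
T=lambda x,y:uv(165,130,7,x,y); S=lambda x,y:uv(215,180,6,x,y)
r=lambda n,p:ray(n,*p)
def pr(l,a,b): 
    x,e=tri([r('top',a),r('scene',b)]); print(l,x.round(4),np.round(e,4)); return x
hl=pr('bar left(+y)',T(265,633),S(597,153)); hr=pr('bar right',T(507,622),S(440,63))
# lid corners: top: near-left(100,545), near-right(668,525), far-left(82,92), far-right(652,70)
# scene: near-left = (655,270); near-right=(320,45)?; far-left=(415,490); far-right=(55,222)
nl=pr('NL',T(92,540),S(655,270)); fl=pr('FL',T(82,92),S(415,492)); fr=pr('FR',T(652,70),S(53,222))
T2=lambda x,y:uv(260,170,5,x,y);S2=lambda x,y:uv(190,110,7,x,y)
pr('band mid',T2(400,299),S2(310,330)); 
for z in (.018,):
  print('tail',atz('top',*T2(391,335),z),'band',atz('top',*T2(400,299),z),'junction',atz('top',*T2(432,165),z))
print('headtopcorners',[atz('top',*T2(*c),.05).round(4) for c in((420,90),(485,98),(470,170),(408,158))])
print('scene tail',atz('scene',*S2(340,322),.018),'head top corners',[atz('scene',*S2(*c),.05).round(4) for c in((75,358),(145,332),(172,365),(100,388))])
for l,px in (('brown tail',(305,278)),('brown head',(62,330))): print(l,atz('top',*T2(*px),.02).round(3))
print('bottle', atz('top',348,142,.13), 'paddle disc',atz('top',137,194,.01))
E
```

```text
bar left(+y) [0.4582 0.1042 0.0961] [0. 0.]
bar right [ 0.4622 -0.0066  0.0932] [0.0023 0.0023]
NL [0.5024 0.1804 0.0942] [0.0014 0.0014]
FL [0.7048 0.1835 0.0967] [0.0001 0.0001]
FR [ 0.7106 -0.0754  0.0946] [0.0002 0.0002]
band mid [ 0.4163 -0.3424  0.0249] [0.0007 0.0007]
tail [ 0.39272774 -0.33745922  0.018     ] band [ 0.41651775 -0.34421193  0.018     ] junction [ 0.50547696 -0.36844786  0.018     ]
headtopcorners [array([ 0.5542, -0.3554,  0.05  ]), array([ 0.548 , -0.3982,  0.05  ]), array([ 0.5009, -0.3867,  0.05  ]), array([ 0.5096, -0.3461,  0.05  ])]
scene tail [ 0.39207193 -0.34098648  0.018     ] head top corners [array([ 0.55  , -0.3948,  0.05  ]), array([ 0.5061, -0.3846,  0.05  ]), array([ 0.5146, -0.3511,  0.05  ]), array([ 0.5569, -0.3644,  0.05  ])]
brown tail [ 0.432 -0.281  0.02 ]
brown head [ 0.401 -0.118  0.02 ]
bottle [ 0.69247648 -0.35734844  0.13      ] paddle disc [0.54865685 0.32888719 0.01      ]
```

```bash
cat >> h.py <<'E'
def toolR(xaz,lean=0.,leanaz=180.):
    """tool pointing down, tool x at azimuth xaz deg, then body leaned by 'lean' deg toward azimuth leanaz"""
    a=np.radians(xaz); X=np.array([np.cos(a),np.sin(a),0]);Z=np.array([0,0,-1.]);Y=np.cross(Z,X)
    M=np.stack([X,Y,Z],1); l=np.radians(leanaz); ax=np.array([-np.sin(l),np.cos(l),0])
    return R.from_rotvec(ax*np.radians(lean))*R.from_matrix(M)
def plan(p,Rt=None,st=None):
    s=st or ctrl.state(); q=s['ee_rot']; Rc=R.from_quat([q[1],q[2],q[3],q[0]])
    off=Rc.inv().apply(np.array(p)-s['eef_pos'])/.3
    rot=(Rc.inv()*(Rt if Rt is not None else Rc)).as_rotvec()/(2*np.pi)
    print('off',off.round(4),'rot',rot.round(4),'mm',np.round(np.linalg.norm(off)*300,1))
    return off,rot
E
python3 - <<'E'
from h import *
plan([.44,-.28,.26],toolR(60))
E
```

```text
off [ 1.0869 -0.7257 -0.0966] rot [-1.000e-04 -0.000e+00 -1.143e-01] mm 393.1
```

Request:
move_arm:
  offset:
    - [0.95, -0.64, -0.09]
    - [0.95, -0.64, -0.09]
    - [0.95, -0.64, -0.09]
    - [0.95, -0.64, -0.09]
    - [0.95, -0.64, -0.09]
    - [0.95, -0.64, -0.09]
    - [0.95, -0.64, -0.09]
    - [0.95, -0.64, -0.09]
  rot:
    - [0, 0, -0.114]
    - [0, 0, -0.114]
    - [0, 0, -0.114]
    - [0, 0, -0.114]
    - [0, 0, -0.114]
    - [0, 0, -0.114]
    - [0, 0, -0.114]
    - [0, 0, -0.114]
  hand: 0.6
  newtons: 20

```text
time: 0.95
eef_pos: [0.4132, -0.3128, 0.2589]
ee_rot: [-0.0, 0.865, 0.502, 0.001]
ft_force: [-0.4, -1.1, -0.2]
width: 0.034
```

```bash
python3 - <<'E'
from h import *
import pickle
s=ctrl.state(); print(s['time'],s['eef_pos'],s['ee_rot'],s['qpos'].round(3),s['width'])
P=ctrl.camera_params('wrist');f=ctrl.grab_frame('wrist');cv2.imwrite('pics/w1.png',f[:,:,::-1]);pickle.dump(P,open('w1.pkl','wb'))
plan([.459,.049,.18],toolR(91.3))
E
```

```text
0.95 [ 0.41323048 -0.31281685  0.25887352] [-1.08332152e-05  8.64688401e-01  5.02307334e-01  1.14497734e-03] [ 0.781  0.334 -0.314  1.835  0.119  0.99  -0.1  ] 0.034006818606290415
off [ 1.1328 -0.4668  0.2622] rot [ 0.0001 -0.0001 -0.0865] mm 375.9
```

View pics/w1.png

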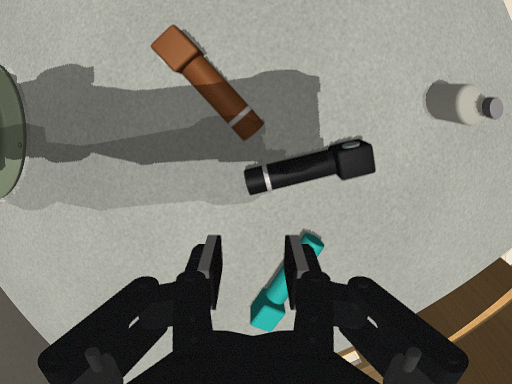

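```bash
python3 - <<'E'
from h import *
import pickle
P=pickle.load(open('w1.pkl','rb'))
i=cv2.imread('pics/w1.png');crop(i,235,130,150,75,5,'pics/w1c.png')
for n,X in (('grip',[.464,-.3555,.018]),('tail',[.3916,-.3358,.018]),('junc',[.5074,-.3673,.018]),('headtop',[.5315,-.3739,.05])):
    print(n,np.round(proj('wrist',np.array(X),P),1))
E
```

```text
grip [300.4 166.8]
tail [246.1 180.2]
junc [332.3 159. ]
headtop [357.2 160.1]
```

View pics/w1c.png

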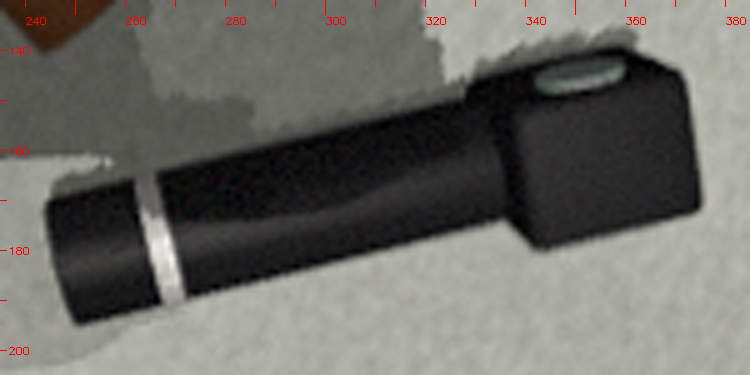

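Request:
move_arm:
  offset:
    - [0.98, -0.404, 0.227]
    - [0.98, -0.404, 0.227]
    - [0.98, -0.404, 0.227]
    - [0.98, -0.404, 0.227]
    - [0.98, -0.404, 0.227]
    - [0.98, -0.404, 0.227]
    - [0.98, -0.404, 0.227]
    - [0.98, -0.404, 0.227]
  rot:
    - [0, 0, -0.0865]
    - [0, 0, -0.0865]
    - [0, 0, -0.0865]
    - [0, 0, -0.0865]
    - [0, 0, -0.0865]
    - [0, 0, -0.0865]
    - [0, 0, -0.0865]
    - [0, 0, -0.0865]

```text
time: 1.8
eef_pos: [0.4522, -0.0001, 0.1895]
ee_rot: [-0.001, 0.699, 0.715, 0.0]
ft_force: [-0.5, -0.7, -0.1]
width: 0.0346
```

```bash
python3 - <<'E'
from h import *
import pickle
s=ctrl.state(); print(s['time'],s['eef_pos'],s['ee_rot'],s['qpos'].round(3),s['width'])
P=ctrl.camera_params('wrist');f=ctrl.grab_frame('wrist');cv2.imwrite('pics/w2.png',f[:,:,::-1]);pickle.dump(P,open('w2.pkl','wb'))
plan([.459,.049,.18],toolR(91.3))
for n,X in (('barL',[.4577,.103,.091]),('barR',[.4602,-.005,.091]),('barM',[.459,.049,.091])):
    print(n,np.round(proj('wrist',np.array(X),P),1))
E
```

```text
1.8 [ 4.52188495e-01 -1.22689454e-04  1.89534378e-01] [-6.57620180e-04  6.99487160e-01  7.14644863e-01  3.22028809e-05] [ 0.311  0.348 -0.543  2.059  0.248  0.797 -0.358] 0.034558613613204454
off [0.17   0.0263 0.0326] rot [-0.0001 -0.     -0.0005] mm 52.5
barL [261.5  68.2]
barR [260.9 197.2]
barM [261.4 134.6]
```

View pics/w2.png

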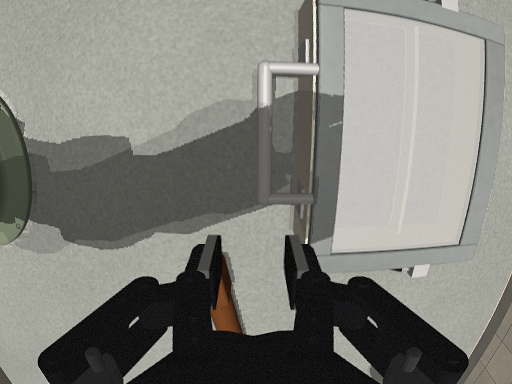

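```bash
python3 - <<'E'
from h import *
import pickle
P=pickle.load(open('w2.pkl','rb'))
i=cv2.imread('pics/w2.png');crop(i,245,50,90,160,4,'pics/w2c.png')
for x in (.459,.461,.463):print(x,np.round(proj('wrist',np.array([x,.049,.091]),P),1))
print(atz('wrist',265,134,.091,P),ray('wrist',265,134,P)[0])
E
```

```text
0.459 [261.4 134.6]
0.461 [263.8 134.6]
0.463 [266.3 134.7]
[0.46193931 0.04953257 0.091     ] [0.45105198 0.08089628 0.33184315]
```

View pics/w2c.png

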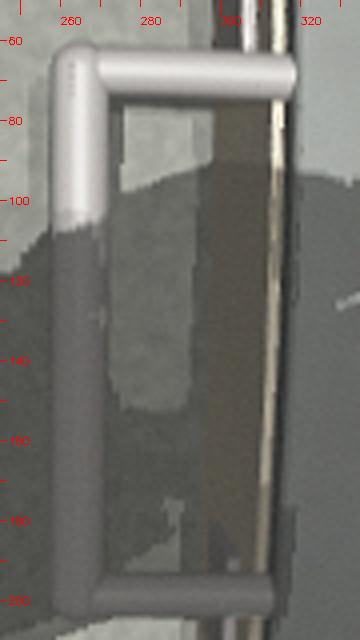

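```bash
python3 - <<'E'
from h import *
plan([.461,.049,.073],toolR(91.3))
plan([.461,.049,.150],toolR(91.3))
E
```

```text
off [0.1698 0.0332 0.3892] rot [-0.0001 -0.     -0.0005] mm 127.8
off [0.1698 0.033  0.1326] rot [-0.0001 -0.     -0.0005] mm 65.4
```

Request:
move_arm:
  offset:
    - [0.085, 0.0165, 0.066]
    - [0.17, 0.033, 0.133]
    - [0.17, 0.033, 0.2]
    - [0.17, 0.033, 0.27]
    - [0.17, 0.033, 0.33]
    - [0.17, 0.033, 0.37]
    - [0.17, 0.033, 0.388]
    - [0.17, 0.033, 0.388]
    - [0.17, 0.033, 0.388]
  rot:
    - [0, 0, -0.0005]
    - [0, 0, -0.0005]
    - [0, 0, -0.0005]
    - [0, 0, -0.0005]
    - [0, 0, -0.0005]
    - [0, 0, -0.0005]
    - [0, 0, -0.0005]
    - [0, 0, -0.0005]
    - [0, 0, -0.0005]

```text
time: 2.75
eef_pos: [0.4616, 0.0482, 0.0744]
ee_rot: [0.0, 0.7, 0.714, 0.0]
ft_force: [-0.8, -0.6, -0.1]
width: 0.0341
```

```bash
python3 - <<'E'
from h import *
s=ctrl.state(); print(s['time'],s['eef_pos'],s['qpos'].round(3),s['width'])
i=ctrl.grab_frame('wrist')[:,:,::-1];cv2.imwrite('pics/w3.png',i)
E
```

```text
2.75 [0.46158554 0.04821827 0.07435795] [ 0.103  0.559 -0.435  2.12   0.443  0.549 -0.636] 0.03409442617659995
```

View pics/w3.png

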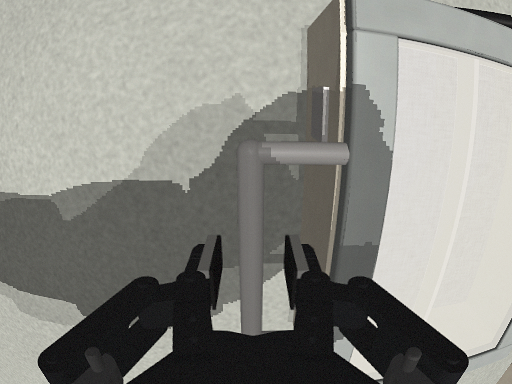

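Request:
move_arm:
  offset:
    - [0, 0, 0]
    - [0, 0, 0]
    - [0, 0, 0]
    - [0, 0, 0]
    - [0, 0, 0]
  rot:
    - [0, 0, 0]
    - [0, 0, 0]
    - [0, 0, 0]
    - [0, 0, 0]
    - [0, 0, 0]
  hand: 1
  newtons: 25

```text
time: 3.3
eef_pos: [0.4607, 0.0484, 0.074]
ee_rot: [-0.0, 0.7, 0.714, -0.0]
ft_force: [-5.4, 0.6, 4.8]
width: 0.0108
```

```bash
python3 - <<'E'
import numpy as np
for a in np.arange(0,1.16,.03):
    print(round(a,2),round((.25*(1-np.cos(a))+.006*np.sin(a))/.3,3),round(-(.25*np.sin(a)+.006*(np.cos(a)-1))/.3,3))
E
```

```text
0.0 0.0 -0.0
0.03 0.001 -0.025
0.06 0.003 -0.05
0.09 0.005 -0.075
0.12 0.008 -0.1
0.15 0.012 -0.124
0.18 0.017 -0.149
0.21 0.022 -0.173
0.24 0.029 -0.198
0.27 0.036 -0.222
0.3 0.043 -0.245
0.33 0.051 -0.269
0.36 0.06 -0.292
0.39 0.07 -0.315
0.42 0.081 -0.338
0.45 0.092 -0.36
0.48 0.103 -0.383
0.51 0.116 -0.404
0.54 0.129 -0.426
0.57 0.143 -0.447
0.6 0.157 -0.467
0.63 0.172 -0.487
0.66 0.187 -0.507
0.69 0.203 -0.526
0.72 0.22 -0.545
0.75 0.237 -0.563
0.78 0.255 -0.58
0.81 0.273 -0.597
0.84 0.292 -0.614
0.87 0.311 -0.63
0.9 0.331 -0.645
0.93 0.351 -0.66
0.96 0.372 -0.674
0.99 0.393 -0.688
1.02 0.414 -0.701
1.05 0.436 -0.713
1.08 0.458 -0.724
1.11 0.481 -0.735
1.14 0.504 -0.746
```

Request:
move_arm:
  offset:
    - [0, 0, -0.012]
    - [0, 0.001, -0.025]
    - [0, 0.002, -0.037]
    - [0, 0.003, -0.05]
    - [0, 0.004, -0.062]
    - [0, 0.005, -0.075]
    - [0, 0.0065, -0.087]
    - [0, 0.008, -0.1]
    - [0, 0.01, -0.112]
    - [0, 0.012, -0.124]
  rot:
    - [0, 0, 0]
    - [0, 0, 0]
    - [0, 0, 0]
    - [0, 0, 0]
    - [0, 0, 0]
    - [0, 0, 0]
    - [0, 0, 0]
    - [0, 0, 0]
    - [0, 0, 0]
    - [0, 0, 0]

```text
time: 4.3
eef_pos: [0.4642, 0.0485, 0.1113]
ee_rot: [-0.0, 0.7, 0.714, -0.001]
ft_force: [-6.5, 0.1, -0.2]
width: 0.0111
```

Request:
move_arm:
  offset:
    - [0, 0.005, -0.025]
    - [0, 0.01, -0.049]
    - [0, 0.017, -0.074]
    - [0, 0.024, -0.098]
    - [0, 0.031, -0.121]
    - [0, 0.039, -0.145]
    - [0, 0.048, -0.168]
    - [0, 0.058, -0.191]
    - [0, 0.069, -0.214]
    - [0, 0.08, -0.236]
  rot:
    - [0, 0, 0]
    - [0, 0, 0]
    - [0, 0, 0]
    - [0, 0, 0]
    - [0, 0, 0]
    - [0, 0, 0]
    - [0, 0, 0]
    - [0, 0, 0]
    - [0, 0, 0]
    - [0, 0, 0]

```text
time: 5.3
eef_pos: [0.4868, 0.0489, 0.182]
ee_rot: [-0.001, 0.7, 0.715, -0.002]
ft_force: [-17.8, 0.4, 6.9]
width: 0.0107
```

Request:
move_arm:
  offset:
    - [0, 0.005, -0.026]
    - [0, 0.015, -0.048]
    - [0, 0.028, -0.07]
    - [0, 0.042, -0.091]
    - [0, 0.056, -0.112]
    - [0, 0.071, -0.132]
    - [0, 0.087, -0.152]
    - [0, 0.103, -0.171]
    - [0, 0.12, -0.19]
    - [0, 0.138, -0.209]
  rot:
    - [0, 0, 0]
    - [0, 0, 0]
    - [0, 0, 0]
    - [0, 0, 0]
    - [0, 0, 0]
    - [0, 0, 0]
    - [0, 0, 0]
    - [0, 0, 0]
    - [0, 0, 0]
    - [0, 0, 0]

```text
time: 6.3
eef_pos: [0.5296, 0.0499, 0.2449]
ee_rot: [-0.001, 0.7, 0.714, -0.001]
ft_force: [-9.1, -0.9, 7.2]
width: 0.0109
```

Request:
move_arm:
  offset:
    - [0, 0.014, -0.021]
    - [0, 0.03, -0.04]
    - [0, 0.049, -0.057]
    - [0, 0.068, -0.073]
    - [0, 0.088, -0.088]
    - [0, 0.108, -0.103]
    - [0, 0.129, -0.117]
    - [0, 0.15, -0.132]
    - [0, 0.171, -0.145]
    - [0, 0.193, -0.157]
  rot:
    - [0, 0, 0]
    - [0, 0, 0]
    - [0, 0, 0]
    - [0, 0, 0]
    - [0, 0, 0]
    - [0, 0, 0]
    - [0, 0, 0]
    - [0, 0, 0]
    - [0, 0, 0]
    - [0, 0, 0]

```text
time: 7.3
eef_pos: [0.5885, 0.0512, 0.2922]
ee_rot: [0.0, 0.7, 0.714, -0.0]
ft_force: [-2.1, -0.5, 5.3]
width: 0.011
```

Request:
move_arm:
  offset:
    - [0, 0.011, -0.006]
    - [0, 0.022, -0.011]
    - [0, 0.033, -0.017]
    - [0, 0.045, -0.022]
    - [0, 0.045, -0.022]
  rot:
    - [0, 0, 0]
    - [0, 0, 0]
    - [0, 0, 0]
    - [0, 0, 0]
    - [0, 0, 0]

```text
time: 7.8
eef_pos: [0.6022, 0.0515, 0.2988]
ee_rot: [0.0, 0.7, 0.714, 0.0]
ft_force: [-3.9, -0.1, 8.1]
width: 0.0109
```

```bash
python3 - <<'E'
from h import *
s=ctrl.state(); print(s['time'],s['eef_pos'],s['qpos'].round(3),s['width'])
i=ctrl.grab_frame('scene')[:,:,::-1];crop(i,150,60,260,200,3,'pics/s4.png')
E
```

```text
7.8 [0.60219963 0.05147762 0.29884476] [ 0.185  0.469 -0.537  1.555  0.252  1.187 -0.379] 0.010910839760451537
```

View pics/s4.png

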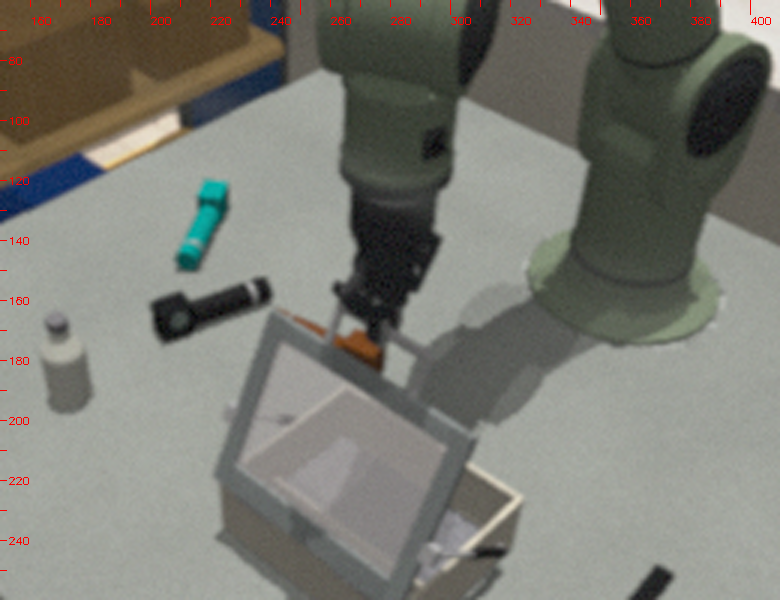

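Request:
move_arm:
  offset:
    - [0, 0, 0]
    - [0, 0, 0]
    - [0, 0, 0]
    - [0, 0, 0]
  rot:
    - [0, 0, 0]
    - [0, 0, 0]
    - [0, 0, 0]
    - [0, 0, 0]
  hand: 0.6

```text
time: 8.25
eef_pos: [0.6017, 0.0515, 0.2981]
ee_rot: [-0.0, 0.7, 0.714, 0.0]
ft_force: [1.7, 0.8, 1.1]
width: 0.0341
```

```bash
python3 - <<'E'
from h import *
i=ctrl.grab_frame('wrist')[:,:,::-1];cv2.imwrite('pics/w5.png',i)
E
```

```text
(no output)
```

View pics/w5.png

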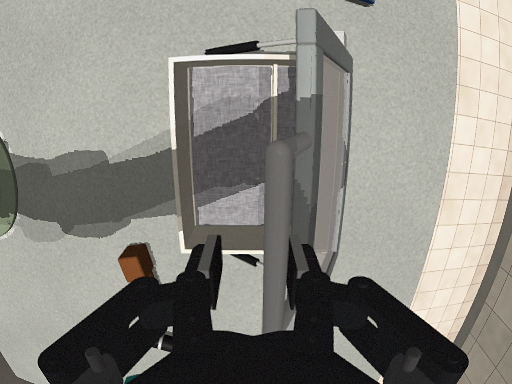

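Request:
move_arm:
  offset:
    - [0, 0.01, 0]
    - [0, 0.022, -0.002]
    - [0, 0.022, -0.002]
    - [0, 0.022, -0.002]
    - [0, 0.022, -0.002]
    - [0, 0.022, -0.002]
  rot:
    - [0, 0, 0]
    - [0, 0, 0]
    - [0, 0, 0]
    - [0, 0, 0]
    - [0, 0, 0]
    - [0, 0, 0]

```text
time: 8.9
eef_pos: [0.6081, 0.0516, 0.2988]
ee_rot: [-0.0, 0.7, 0.714, -0.0]
ft_force: [0.8, 0.1, -0.8]
width: 0.0337
```

```bash
python3 - <<'E'
from h import *
i=ctrl.grab_frame('wrist')[:,:,::-1];crop(i,160,120,200,230,3,'pics/w6.png')
E
```

```text
(no output)
```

View pics/w6.png

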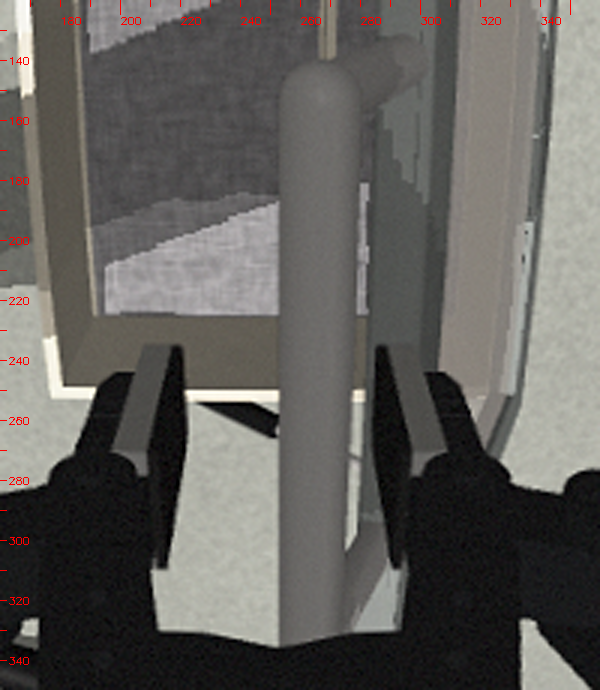

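Request:
move_arm:
  offset:
    - [0, 0.006, -0.03]
    - [0, 0.008, -0.1]
    - [0, 0.008, -0.2]
    - [0, 0.008, -0.3]
    - [0, -0.1, -0.36]
    - [0, -0.25, -0.36]
    - [0, -0.25, -0.36]
  rot:
    - [0, 0, 0]
    - [0, 0, 0]
    - [0, 0, 0]
    - [0, 0, 0]
    - [0, 0, 0]
    - [0, 0, 0]
    - [0, 0, 0]

```text
time: 9.65
eef_pos: [0.5295, 0.0503, 0.4085]
ee_rot: [0.001, 0.699, 0.715, -0.0]
ft_force: [1.3, -0.2, 1.2]
width: 0.0343
```

```bash
python3 - <<'E'
from h import *
s=ctrl.state(); print(s['time'],s['eef_pos'],s['qpos'].round(3),s['width'])
t=ctrl.grab_frame('top')[:,:,::-1];i=ctrl.grab_frame('scene')[:,:,::-1]
cv2.imwrite('pics/t7.png',t);cv2.imwrite('pics/s7.png',i)
a=cv2.resize(t[120:240,160:320],None,fx=4,fy=4,interpolation=2);b=cv2.resize(i[140:290,190:350],None,fx=4,fy=4,interpolation=2)
crop(t,160,110,110,130,6,'pics/t7c.png');crop(i,200,130,150,145,5,'pics/s7c.png')
E
```

```text
9.65 [0.52948798 0.05033269 0.40848854] [ 0.239  0.268 -0.572  1.561  0.149  1.356 -0.327] 0.03427864145655906
```

View pics/t7c.png

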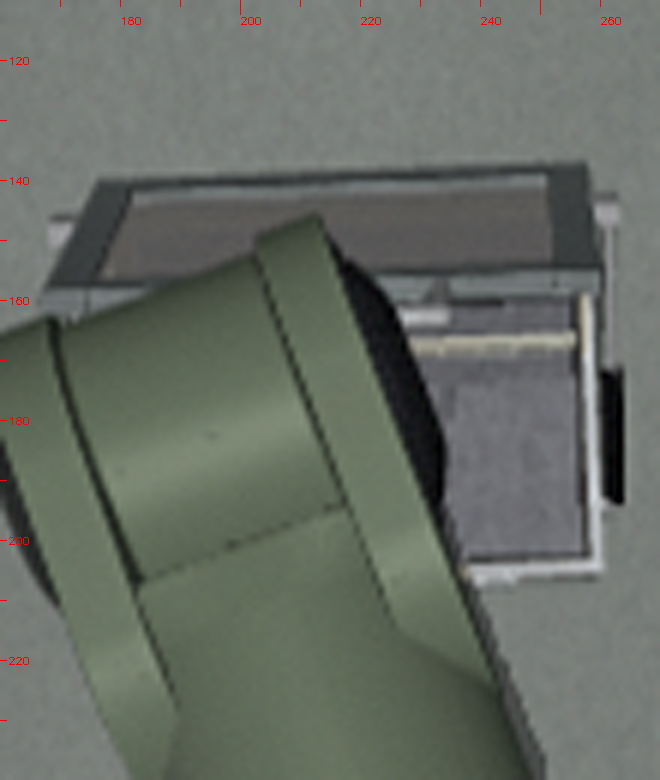

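View pics/s7c.png

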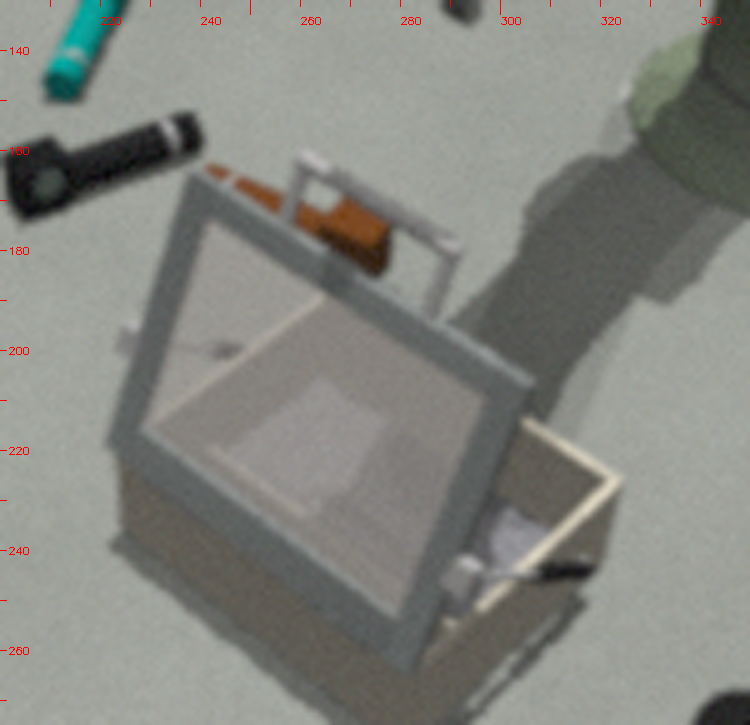

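```bash
python3 - <<'E'
from h import *
c=np.array([.6055,.0515]);y=np.radians(1.3)
for a in (1.05,1.1,1.15):
  for s in (.055,-.055):
    lx=.105-.25*np.cos(a)+.006*np.sin(a); z=.085+.25*np.sin(a)+.006*np.cos(a)
    X=np.array([c[0]+lx*np.cos(y)-s*np.sin(y),c[1]+lx*np.sin(y)+s*np.cos(y),z]); print(a,s,np.round(proj('scene',X),1))
plan([.46,-.20,.30],toolR(30)); plan([.46,-.354,.2],toolR(-15.2))
E
```

```text
1.05 0.055 [295.1 178.4]
1.05 -0.055 [266.  160.9]
1.1 0.055 [292.8 178.8]
1.1 -0.055 [263.5 161.2]
1.15 0.055 [290.3 179.5]
1.15 -0.055 [260.9 161.6]
off [-0.8273 -0.2611  0.3604] rot [ 3.0e-04 -1.0e-04  1.7e-01] mm 281.8
off [-1.3403 -0.2723  0.694 ] rot [ 3.000e-04 -2.000e-04  2.955e-01] mm 460.1
```

Request:
move_arm:
  offset:
    - [-0.827, -0.26, 0.36]
    - [-0.827, -0.26, 0.36]
    - [-0.827, -0.26, 0.36]
    - [-0.827, -0.26, 0.36]
    - [-0.827, -0.26, 0.36]
    - [-0.827, -0.26, 0.36]
    - [-0.827, -0.26, 0.36]
    - [-0.827, -0.26, 0.36]
  rot:
    - [0, 0, 0.17]
    - [0, 0, 0.17]
    - [0, 0, 0.17]
    - [0, 0, 0.17]
    - [0, 0, 0.17]
    - [0, 0, 0.17]
    - [0, 0, 0.17]
    - [0, 0, 0.17]
  hand: 0

```text
time: 10.55
eef_pos: [0.461, -0.2004, 0.2985]
ee_rot: [-0.0, 0.967, 0.257, -0.0]
ft_force: [1.5, -0.3, 0.0]
width: 0.0856
```

```bash
python3 - <<'E'
from h import *
s=ctrl.state(); print(s['time'],s['eef_pos'],s['qpos'].round(3),s['width'])
plan([.46,-.354,.2],toolR(-15.2))
E
```

```text
10.55 [ 0.46096803 -0.20043248  0.29847572] [ 0.508  0.264 -0.265  1.82   0.078  1.068 -0.838] 0.08557548235451892
off [-0.2566  0.4431  0.3281] rot [-1.000e-04  1.000e-04  1.248e-01] mm 182.4
```

Request:
move_arm:
  offset:
    - [-0.257, 0.443, 0.328]
    - [-0.257, 0.443, 0.328]
    - [-0.257, 0.443, 0.328]
    - [-0.257, 0.443, 0.328]
    - [-0.257, 0.443, 0.328]
    - [-0.257, 0.443, 0.328]
    - [-0.257, 0.443, 0.328]
  rot:
    - [0, 0, 0.125]
    - [0, 0, 0.125]
    - [0, 0, 0.125]
    - [0, 0, 0.125]
    - [0, 0, 0.125]
    - [0, 0, 0.125]
    - [0, 0, 0.125]

```text
time: 11.25
eef_pos: [0.4613, -0.3528, 0.2002]
ee_rot: [-0.0, 0.992, -0.128, 0.0]
ft_force: [0.5, 0.7, 0.7]
width: 0.0858
```

```bash
python3 - <<'E'
from h import *
import pickle
s=ctrl.state(); print(s['time'],s['eef_pos'],s['ee_rot'],s['qpos'].round(3),s['width'])
P=ctrl.camera_params('wrist');f=ctrl.grab_frame('wrist')[:,:,::-1].copy();cv2.imwrite('pics/w8.png',f);pickle.dump(P,open('w8.pkl','wb'))
f=f.copy()
for n,X in (('grip',[.464,-.3555,.018]),('tail',[.3916,-.3358,.018]),('junc',[.5074,-.3673,.018]),('headtop',[.5315,-.3739,.05])):
    print(n,np.round(proj('wrist',np.array(X),P),1))
crop(f,150,40,220,220,3,'pics/w8c.png')
E
```

```text
11.25 [ 0.46129575 -0.35281197  0.20022121] [-1.50451544e-04  9.91734843e-01 -1.28304237e-01  2.99313402e-05] [ 0.576  0.486 -0.034  1.751  0.02   0.905 -1.295] 0.08576129646465339
grip [254.5 166. ]
tail [253.8 226.9]
junc [254.9 126. ]
headtop [255.4 104. ]
```

View pics/w8c.png

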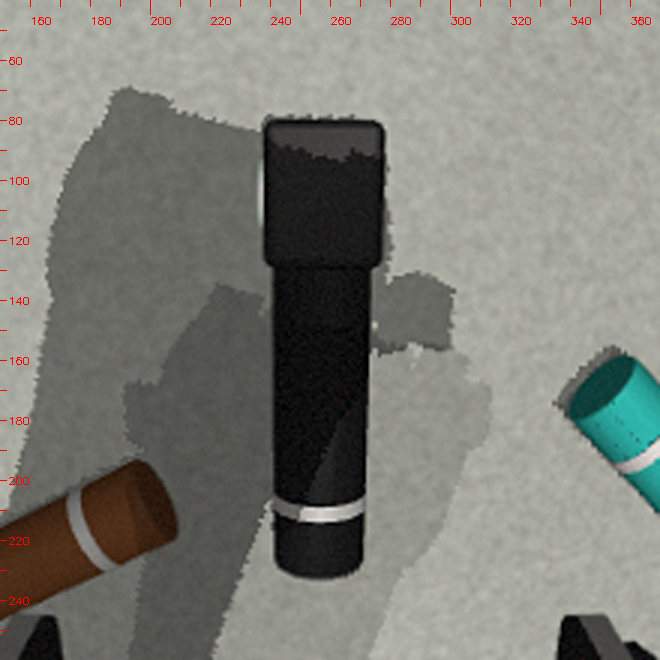

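```bash
python3 - <<'E'
from h import *
import pickle
P=pickle.load(open('w8.pkl','rb'))
f=lambda u,v,z:atz('wrist',u,v,z,P).round(4)
print(f(256,225,.022),f(257.5,135,.022),'tail',f(256,231.3,.018),'headtop near',f(257.8,129.3,.05),'far',f(257.8,80.7,.05))
# triangulate using w1: head top corners near the handle & tail
P1=pickle.load(open('w1.pkl','rb'))
# band centre: w1 crop5 (162,238)->; w8 (256.0? )
x,e=tri([ray('wrist',*uv(235,130,5,160,232),P1),ray('wrist',*uv(150,40,3,319,509),P)]);print('band',x,e)
# head top far-left corner etc: w1 (700,208)=which? skip
q=R.from_quat([.991735,-.128304,0,-.00015]).as_matrix();print('tool x az',np.degrees(np.arctan2(q[1,0],q[0,0])))
E
```

```text
[ 0.3951 -0.3394  0.022 ] [ 0.4976 -0.3676  0.022 ] tail [ 0.3852 -0.3369  0.018 ] headtop near [ 0.5067 -0.3698  0.05  ] far [ 0.5531 -0.3819  0.05  ]
band [ 0.41755632 -0.34360717  0.02566092] [np.float64(0.0018751229067540526), np.float64(0.0018751229067540689)]
tool x az -14.743193872446776
```

```bash
python3 - <<'E'
from h import *
plan([.463,-.3575,.006],toolR(-15.1))
E
```

```text
off [0.0096 0.0137 0.6481] rot [-0.     -0.0001  0.0012] mm 194.5
```

Request:
move_arm:
  offset:
    - [0.005, 0.007, 0.15]
    - [0.0095, 0.0135, 0.3]
    - [0.0095, 0.0135, 0.42]
    - [0.0095, 0.0135, 0.52]
    - [0.0095, 0.0135, 0.59]
    - [0.0095, 0.0135, 0.63]
    - [0.0095, 0.0135, 0.645]
    - [0.0095, 0.0135, 0.645]
    - [0.0095, 0.0135, 0.645]
  rot:
    - [0, 0, 0.001]
    - [0, 0, 0.001]
    - [0, 0, 0.001]
    - [0, 0, 0.001]
    - [0, 0, 0.001]
    - [0, 0, 0.001]
    - [0, 0, 0.001]
    - [0, 0, 0.001]
    - [0, 0, 0.001]

```text
time: 12.2
eef_pos: [0.4624, -0.3583, 0.0079]
ee_rot: [0.0, 0.991, -0.133, 0.001]
ft_force: [-0.0, 0.7, -0.2]
width: 0.0851
```

```bash
python3 - <<'E'
from h import *
print(ctrl.state()['eef_pos'])
i=ctrl.grab_frame('wrist')[:,:,::-1];cv2.imwrite('pics/w9.png',i)
E
```

```text
[ 0.46243124 -0.35829489  0.00793486]
```

View pics/w9.png

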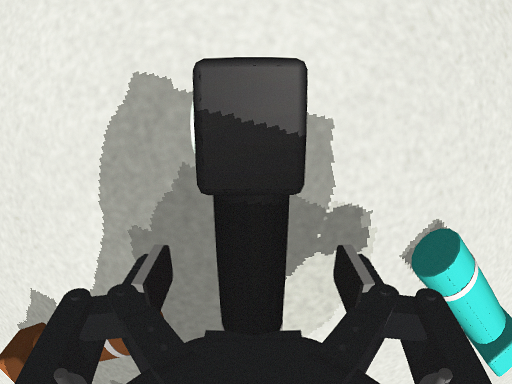

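Request:
move_arm:
  offset:
    - [0, 0, 0]
    - [0, 0, 0]
    - [0, 0, 0]
    - [0, 0, 0]
    - [0, 0, 0]
    - [0, 0, 0]
    - [0, 0, -0.02]
    - [0, 0, -0.05]
    - [0, 0, -0.08]
    - [0, 0, -0.1]
  rot:
    - [0, 0, 0]
    - [0, 0, 0]
    - [0, 0, 0]
    - [0, 0, 0]
    - [0, 0, 0]
    - [0, 0, 0]
    - [0, 0, 0]
    - [0, 0, 0]
    - [0, 0, 0]
    - [0, 0, 0]
  hand: 1
  newtons: 45

```text
time: 13.25
eef_pos: [0.4621, -0.3582, 0.0381]
ee_rot: [0.0, 0.991, -0.134, 0.0]
ft_force: [-0.3, 0.4, -1.2]
width: 0.0346
```

```bash
python3 - <<'E'
from h import *
s=ctrl.state();print(s['eef_pos'],s['ft_force'],s['moment'],s['width'])
i=ctrl.grab_frame('wrist')[:,:,::-1];cv2.imwrite('pics/w10.png',i)
i=ctrl.grab_frame('scene')[:,:,::-1];crop(i,170,100,130,100,5,'pics/s10.png')
E
```

```text
[ 0.46205409 -0.35815955  0.03810236] [-0.34589779  0.40116764 -1.16334989] [0.0005303  0.04298191 0.0233196 ] 0.03456448275778179
```

View pics/w10.png

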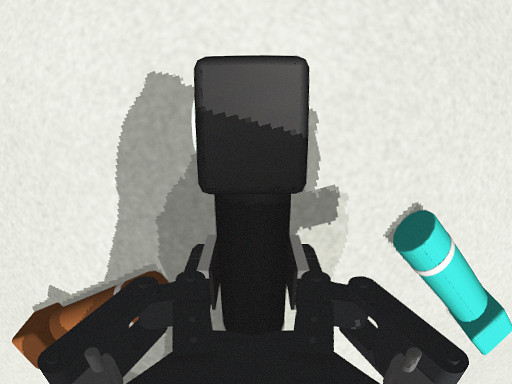

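View pics/s10.png

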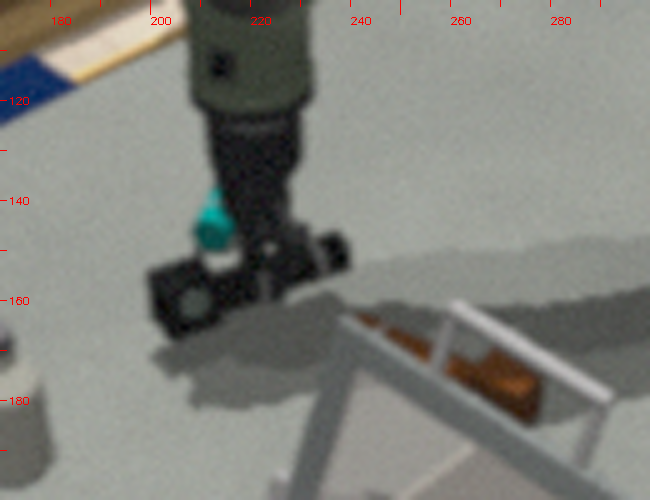

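```bash
python3 - <<'E'
import cv2
from h import *
i=cv2.imread('pics/w9.png');crop(i,20,220,220,164,3,'pics/w9c.png')
i=cv2.imread('pics/w6.png')
E
```

```text
(no output)
```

View pics/w9c.png

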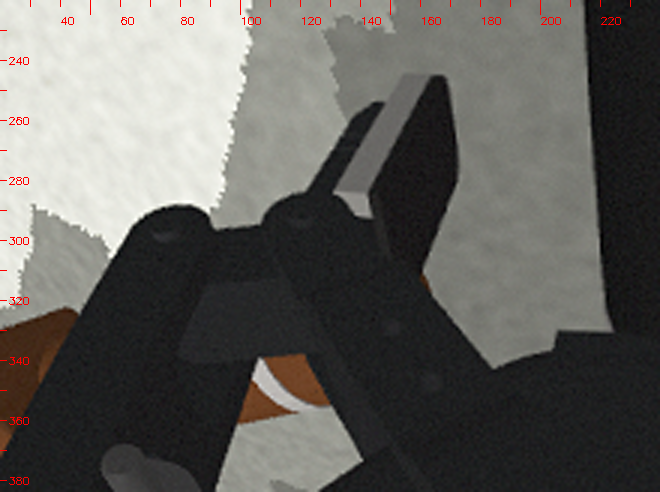

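Request:
move_arm:
  offset:
    - [0, 0, 0.03]
    - [0, 0, 0.06]
    - [0, 0, 0.085]
    - [0, 0, 0.1]
    - [0, 0, 0.1]
    - [0, 0, 0.1]
  rot:
    - [0, 0, 0]
    - [0, 0, 0]
    - [0, 0, 0]
    - [0, 0, 0]
    - [0, 0, 0]
    - [0, 0, 0]

```text
time: 13.95
eef_pos: [0.4619, -0.3578, 0.0064]
ee_rot: [-0.0, 0.991, -0.134, -0.0]
ft_force: [1.2, 0.9, -0.3]
width: 0.0338
```

Request:
move_arm:
  offset:
    - [0, 0, 0]
    - [0, 0, 0]
    - [0, 0, 0]
    - [0, 0, 0]
  rot:
    - [0, 0, 0]
    - [0, 0, 0]
    - [0, 0, 0]
    - [0, 0, 0]
  hand: 0.36

```text
time: 14.35
eef_pos: [0.4618, -0.358, 0.0069]
ee_rot: [0.0, 0.991, -0.134, -0.0]
ft_force: [0.4, -1.1, -0.1]
width: 0.0545
```

```bash
python3 - <<'E'
from h import *
s=ctrl.state();print(s['eef_pos'],s['ft_force'],s['width'])
A=np.array([.4621,-.3582,.018])
for t in (6,12,18):
    Rt=toolR(-15.1,t,74.9); z=Rt.as_matrix()[:,2]; print(t,z.round(3)); plan(A+.0105*z,Rt)
E
```

```text
[ 0.46175587 -0.35798837  0.00689293] [ 0.35936268 -1.14535414 -0.07262878] 0.05445888870564009
6 [-0.027 -0.101 -0.995]
off [ 0.0013  0.004  -0.0022] rot [-0.0167  0.     -0.0007] mm 1.4
12 [-0.054 -0.201 -0.978]
off [ 0.0013  0.0077 -0.0028] rot [-0.0333  0.0001 -0.0007] mm 2.5
18 [-0.081 -0.298 -0.951]
off [ 0.0013  0.0112 -0.0037] rot [-0.05    0.0001 -0.0007] mm 3.6
```

Request:
move_arm:
  offset:
    - [0.001, 0.002, -0.004]
    - [0.001, 0.004, -0.007]
    - [0.001, 0.006, -0.007]
    - [0.001, 0.008, -0.007]
    - [0.001, 0.011, -0.007]
    - [0.001, 0.011, -0.007]
    - [0.001, 0.011, -0.007]
  rot:
    - [-0.008, 0, 0]
    - [-0.017, 0, 0]
    - [-0.025, 0, 0]
    - [-0.035, 0, 0]
    - [-0.05, 0, 0]
    - [-0.05, 0, 0]
    - [-0.05, 0, 0]

```text
time: 15.05
eef_pos: [0.4618, -0.3601, 0.0088]
ee_rot: [0.155, 0.979, -0.131, -0.021]
ft_force: [-0.3, -0.2, 0.3]
width: 0.0551
```

```bash
python3 - <<'E'
from h import *
s=ctrl.state();print(s['eef_pos'],s['ft_force'],s['width'],s['qpos'].round(3))
i=ctrl.grab_frame('wrist')[:,:,::-1];cv2.imwrite('pics/w11.png',i)
E
```

```text
[ 0.46182606 -0.36014986  0.0087641 ] [-0.27406237 -0.23463146  0.33315459] 0.05508142885827297 [ 0.155  0.812  0.328  1.935  0.198  0.393 -1.637]
```

View pics/w11.png

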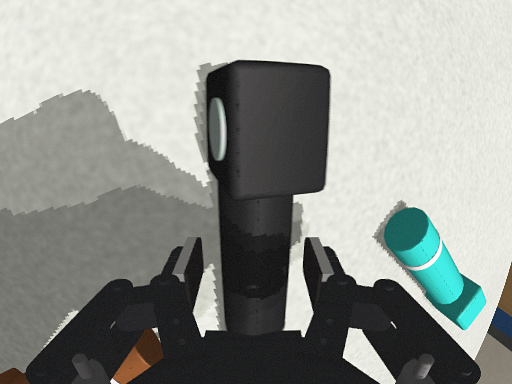

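Request:
move_arm:
  offset:
    - [0, 0, 0]
    - [0, 0, 0]
    - [0, 0, 0]
    - [0, 0, 0]
    - [0, 0, 0]
  rot:
    - [0, 0, 0]
    - [0, 0, 0]
    - [0, 0, 0]
    - [0, 0, 0]
    - [0, 0, 0]
  hand: 1
  newtons: 45

```text
time: 15.6
eef_pos: [0.4605, -0.3626, 0.0095]
ee_rot: [0.155, 0.979, -0.133, -0.021]
ft_force: [-1.0, 1.2, 5.9]
width: 0.0349
```

```bash
python3 - <<'E'
from h import *
s=ctrl.state();print(s['eef_pos'],s['ft_force'],s['width'],s['qpos'].round(3))
p=s['eef_pos'];A=np.array([.4621,-.3582,.018])
q=s['ee_rot'];Rc=R.from_quat([q[1],q[2],q[3],q[0]]);print('axis in tool mm',(Rc.inv().apply(A-p)*1e3).round(1),Rc.as_matrix().round(3))
plan(p+[0,0,.25],Rc)
plan([.40,-.2,.33],toolR(30,18,120))
plan([.40,-.15,.33],toolR(60,25,150))
E
```

```text
[ 0.46045879 -0.36255415  0.00945003] [-0.9808796   1.20770693  5.88656638] 0.03494230278073165 [ 0.16   0.811  0.329  1.935  0.198  0.393 -1.637]
axis in tool mm [ 0.4 -1.8 -9.6] [[ 0.964 -0.254 -0.082]
 [-0.267 -0.917 -0.297]
 [ 0.     0.309 -0.951]]
off [ 4.000e-04  2.571e-01 -7.927e-01] rot [0. 0. 0.] mm 250.0
off [-0.3385 -0.1156 -1.161 ] rot [-0.      0.039  -0.1203] mm 364.5
off [-0.3831 -0.2684 -1.2106] rot [-0.0166  0.0768 -0.1953] mm 389.3
```

Request:
move_arm:
  offset:
    - [0, 0.01, -0.03]
    - [0, 0.03, -0.09]
    - [0, 0.06, -0.19]
    - [0, 0.1, -0.31]
    - [0, 0.14, -0.43]
    - [0, 0.18, -0.55]
    - [0, 0.206, -0.634]
    - [0, 0.206, -0.634]
  rot:
    - [0, 0, 0]
    - [0, 0, 0]
    - [0, 0, 0]
    - [0, 0, 0]
    - [0, 0, 0]
    - [0, 0, 0]
    - [0, 0, 0]
    - [0, 0, 0]

```text
time: 16.4
eef_pos: [0.4617, -0.3627, 0.213]
ee_rot: [0.155, 0.979, -0.133, -0.018]
ft_force: [1.1, -0.9, -2.8]
width: 0.0345
```

```bash
python3 - <<'E'
from h import *
s=ctrl.state();print(s['eef_pos'],s['ft_force'],s['width'],s['qpos'].round(3))
plan([.44,-.2,.30],toolR(30,18,120))
plan([.44,-.15,.30],toolR(60,25,150))
i=ctrl.grab_frame('scene')[:,:,::-1];crop(i,150,60,180,140,4,'pics/s12.png')
E
```

```text
[ 0.46166703 -0.3626831   0.21300209] [ 1.09244337 -0.93942473 -2.7795084 ] 0.03454849849642976 [ 0.135  0.474  0.352  1.839  0.209  0.804 -1.537]
off [-0.2126 -0.3889 -0.4324] rot [ 0.0003  0.0382 -0.1204] mm 185.8
off [-0.2571 -0.5416 -0.4822] rot [-0.016   0.0761 -0.1955] mm 230.8
```

View pics/s12.png

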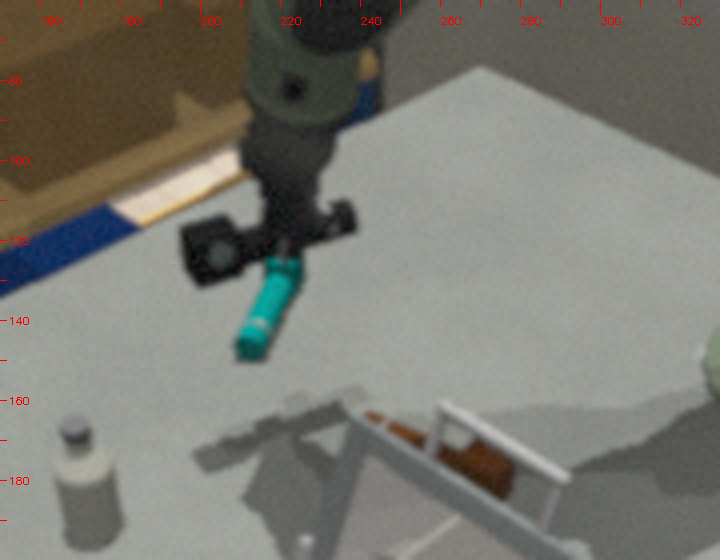

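Request:
move_arm:
  offset:
    - [-0.213, -0.389, -0.432]
    - [-0.213, -0.389, -0.432]
    - [-0.213, -0.389, -0.432]
    - [-0.213, -0.389, -0.432]
    - [-0.213, -0.389, -0.432]
    - [-0.213, -0.389, -0.432]
    - [-0.213, -0.389, -0.432]
  rot:
    - [0, 0.038, -0.12]
    - [0, 0.038, -0.12]
    - [0, 0.038, -0.12]
    - [0, 0.038, -0.12]
    - [0, 0.038, -0.12]
    - [0, 0.038, -0.12]
    - [0, 0.038, -0.12]

```text
time: 17.15
eef_pos: [0.4386, -0.199, 0.2956]
ee_rot: [0.15, 0.954, 0.256, 0.037]
ft_force: [-0.5, -0.3, -2.4]
width: 0.0338
```

```bash
python3 - <<'E'
from h import *
s=ctrl.state();print(s['eef_pos'],s['ft_force'],s['width'],s['qpos'].round(3))
plan([.44,-.0,.30],toolR(91.3,32,181.3))
E
```

```text
[ 0.43858822 -0.19898191  0.295619  ] [-0.54007029 -0.27777742 -2.41995551] 0.03380740493525635 [-0.043  0.102  0.19   2.079  0.321  0.798 -1.11 ]
off [ 0.3349 -0.5399 -0.191 ] rot [-0.0361  0.0728 -0.1546] mm 199.0
```

Request:
move_arm:
  offset:
    - [0.335, -0.54, -0.19]
    - [0.335, -0.54, -0.19]
    - [0.335, -0.54, -0.19]
    - [0.335, -0.54, -0.19]
    - [0.335, -0.54, -0.19]
    - [0.335, -0.54, -0.19]
    - [0.335, -0.54, -0.19]
    - [0.335, -0.54, -0.19]
    - [0.335, -0.54, -0.19]
    - [0.335, -0.54, -0.19]
  rot:
    - [-0.036, 0.073, -0.155]
    - [-0.036, 0.073, -0.155]
    - [-0.036, 0.073, -0.155]
    - [-0.036, 0.073, -0.155]
    - [-0.036, 0.073, -0.155]
    - [-0.036, 0.073, -0.155]
    - [-0.036, 0.073, -0.155]
    - [-0.036, 0.073, -0.155]
    - [-0.036, 0.073, -0.155]
    - [-0.036, 0.073, -0.155]

```text
time: 18.15
eef_pos: [0.4409, 0.0003, 0.2998]
ee_rot: [0.192, 0.672, 0.687, 0.197]
ft_force: [-0.3, 0.8, -2.1]
width: 0.0345
```

```bash
python3 - <<'E'
from h import *
import pickle
s=ctrl.state();print(s['time'],s['eef_pos'],s['ee_rot'],s['ft_force'],s['width'],s['qpos'].round(3))
P=ctrl.camera_params('wrist');i=ctrl.grab_frame('wrist')[:,:,::-1];cv2.imwrite('pics/w13.png',i);pickle.dump(P,open('w13.pkl','wb'))
i=ctrl.grab_frame('scene')[:,:,::-1];cv2.imwrite('pics/s13.png',i)
E
```

```text
18.15 [4.40917317e-01 2.81720432e-04 2.99768017e-01] [0.19223788 0.6722453  0.68722478 0.19711153] [-0.29681059  0.81507835 -2.14514144] 0.03451763816377423 [-0.337 -0.129  0.116  2.387  0.347  0.352 -0.491]
```

View pics/w13.png

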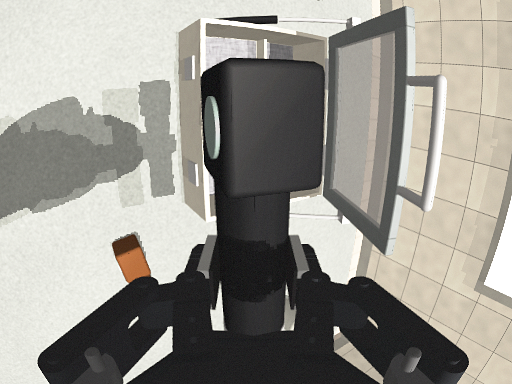

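View pics/s13.png

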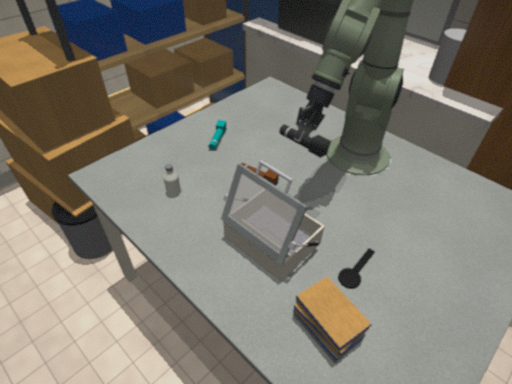

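```bash
python3 - <<'E'
from h import *
import pickle
T=lambda x,y:uv(160,110,6,x,y)
d=atz('top',*T(500,343),.028);print('top divider',d)
print('top front rim centre',atz('top',*T(530,570),.085),' right rim',atz('top',*T(592,450),.085))
i=cv2.imread('pics/w13.png');crop(i,170,10,170,80,4,'pics/w13a.png')
i=cv2.imread('pics/s13.png');crop(i,215,160,115,110,6,'pics/s13a.png')
E
```

```text
top divider [ 0.63140726 -0.02593028  0.028     ]
top front rim centre [ 0.50402717 -0.04010894  0.085     ]  right rim [ 0.56729131 -0.07440703  0.085     ]
```

View pics/w13a.png

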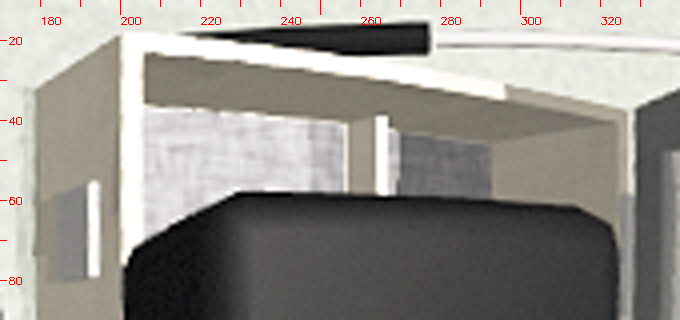

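View pics/s13a.png

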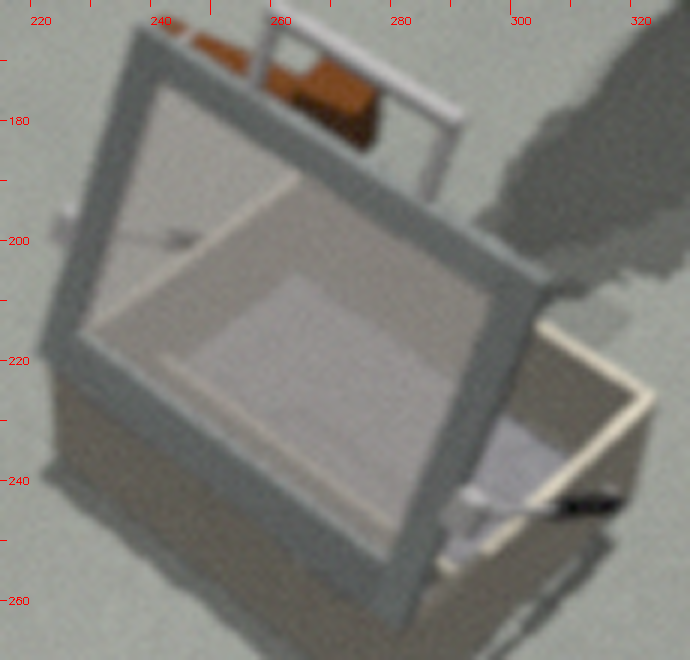

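```bash
python3 - <<'E'
from h import *
import pickle
P=pickle.load(open('w13.pkl','rb'))
U=lambda x,y:uv(170,10,4,x,y)
y=np.radians(1.3)
def case(X,o=(.604,.0525)):
    d=X[:2]-np.array(o);return np.round([1e3*(d[0]*np.cos(y)+d[1]*np.sin(y)),1e3*(-d[0]*np.sin(y)+d[1]*np.cos(y)),1e3*X[2]],1)
for n,p,z in (('div top ctr @far end (26.5,124,28)',(381,118),.028),('div top lower',(383,192),.028),('floor/backwall (99,?,6)',(493,175),.006),('front rim outer corner(-105,130,85)',(122,33),.085),('front rim inner corner (-99,124,85)',(145,53),.085),('left wall floor front corner',(145,105),.006),('back corner inner(99,124,85)',(613,122),.085)):
    X=atz('wrist',*U(*p),z,P);print(n,X.round(4),case(X))
# triangulate divider end from scene: far (left/+y) end at scene crop (400,530), top view end (575,338) is -y end; scene -y end (165,355)
x,e=tri([ray('scene',*uv(215,160,6,165,357)),ray('top',*uv(160,110,6,576,338))]);print('div -y end',x,e,case(x))
E
```

```text
div top ctr @far end (26.5,124,28) [0.6301 0.1764 0.028 ] [ 28.9 123.3  28. ]
div top lower [0.6318 0.1462 0.028 ] [29.9 93.  28. ]
floor/backwall (99,?,6) [0.7052 0.1643 0.006 ] [103.7 109.5   6. ]
front rim outer corner(-105,130,85) [0.4984 0.1797 0.085 ] [-102.7  129.6   85. ]
front rim inner corner (-99,124,85) [0.5061 0.174  0.085 ] [-95.1 123.7  85. ]
left wall floor front corner [0.5401 0.1756 0.006 ] [-61.1 124.5   6. ]
back corner inner(99,124,85) [0.7002 0.1785 0.085 ] [ 99.  123.8  85. ]
div -y end [ 0.63349695 -0.06799041  0.02600812] [np.float64(0.00017470329587749098), np.float64(0.00017470329587742842)] [  26.8 -121.1   26. ]
```

```bash
cat >> h.py <<'E'
def c2w(p):
    y=np.radians(1.3);p=np.array(p)/1e3
    return np.array([.605+p[0]*np.cos(y)-p[1]*np.sin(y),.0525+p[0]*np.sin(y)+p[1]*np.cos(y),p[2]])
def w2c(X):
    y=np.radians(1.3);d=np.array(X)-[.605,.0525,0]
    return np.round(1e3*np.array([d[0]*np.cos(y)+d[1]*np.sin(y),-d[0]*np.sin(y)+d[1]*np.cos(y),d[2]]),1)
def tcp(p,t,k=.010):
    Rt=toolR(91.3,t,181.3); return c2w(p)+k*Rt.as_matrix()[:,2],Rt
E
python3 - <<'E'
from h import *
for p in ((3,-10,140),(67,-10,38),(67,-10,33)):
    P,Rt=tcp(p,32);print(p,P.round(4));plan(P,Rt)
E
```

```text
(3, -10, 140) [0.6135 0.0427 0.1315]
off [0.1268 0.1925 0.7824] rot [-0.     -0.0001  0.0001] mm 244.7
(67, -10, 38) [0.6775 0.0441 0.0295]
off [0.1264 0.1933 1.1838] rot [-0.     -0.0001  0.0001] mm 361.8
(67, -10, 33) [0.6775 0.0441 0.0245]
off [0.1264 0.1845 1.1979] rot [-0.     -0.0001  0.0001] mm 365.6
```

Go to the entry point over the front bay.

Request:
move_arm:
  offset:
    - [0.02, 0.032, 0.12]
    - [0.045, 0.07, 0.27]
    - [0.07, 0.105, 0.43]
    - [0.09, 0.14, 0.58]
    - [0.11, 0.17, 0.7]
    - [0.127, 0.193, 0.782]
    - [0.127, 0.193, 0.782]
    - [0.127, 0.193, 0.782]
  rot:
    - [0, 0, 0]
    - [0, 0, 0]
    - [0, 0, 0]
    - [0, 0, 0]
    - [0, 0, 0]
    - [0, 0, 0]
    - [0, 0, 0]
    - [0, 0, 0]

```text
time: 19.05
eef_pos: [0.6052, 0.0394, 0.1424]
ee_rot: [0.193, 0.671, 0.687, 0.199]
ft_force: [0.2, 0.2, -1.5]
width: 0.034
```

```bash
python3 - <<'E'
from h import *
import pickle
s=ctrl.state();print(s['time'],s['eef_pos'],s['ft_force'],s['width'],s['qpos'].round(3))
P=ctrl.camera_params('wrist');i=ctrl.grab_frame('wrist')[:,:,::-1];cv2.imwrite('pics/w14.png',i);pickle.dump(P,open('w14.pkl','wb'))
i=ctrl.grab_frame('scene')[:,:,::-1];crop(i,190,70,160,200,4,'pics/s14.png')
for p in ((67,-10,38),(67,-10,33)):
    p,Rt=tcp(p,32);plan(p,Rt)
for c in ((26.5,124,28),(26.5,60,28),(99,124,6),(99,124,85)): print(c,np.round(proj('wrist',c2w(c),P),1))
E
```

```text
19.05 [0.60521809 0.03938707 0.14239069] [ 0.23854734  0.17455505 -1.54073935] 0.03400924901768924 [-0.009  0.469 -0.262  2.196  1.888  0.227 -2.02 ]
off [0.0032 0.0195 0.4284] rot [-0.0009 -0.0006  0.0002] mm 128.6
off [0.0032 0.0107 0.4426] rot [-0.0009 -0.0006  0.0002] mm 132.8
(26.5, 124, 28) [206.1  31.7]
(26.5, 60, 28) [206.5 105.3]
(99, 124, 6) [263.   42.3]
(99, 124, 85) [317.7  30.6]
```

View pics/w14.png

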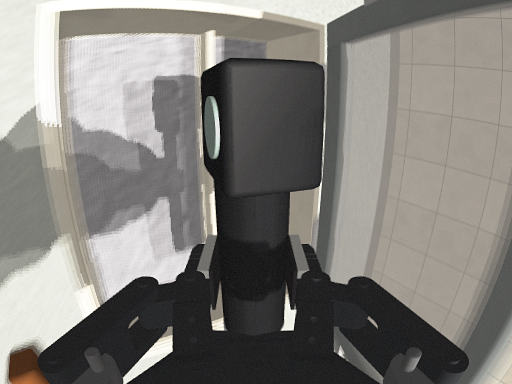

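View pics/s14.png

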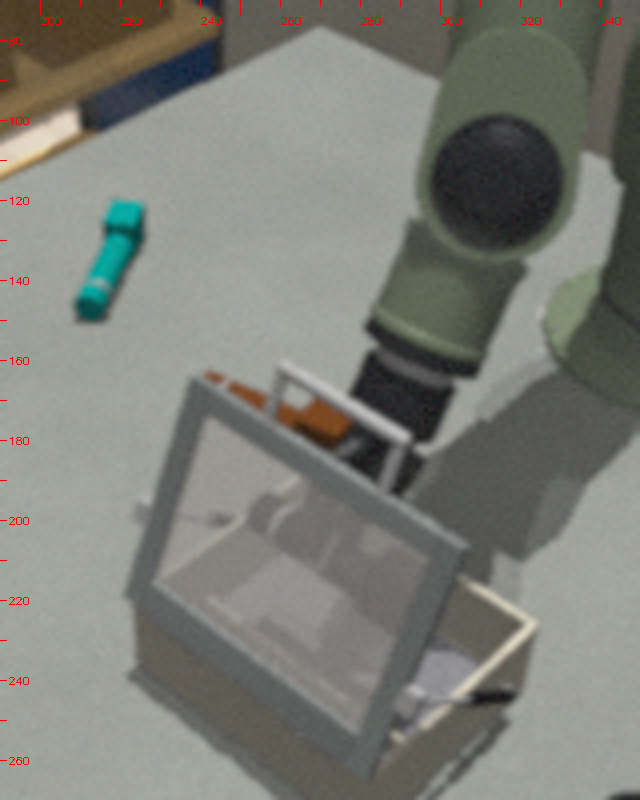

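```bash
cat > kin.py <<'E'
import numpy as np, itertools
from scipy.spatial.transform import Rotation as R
from scipy.optimize import least_squares
D=[([1.17181325,.52202481,-.03633842,1.60000902,.02120813,1.02109932,-.11275394],[.20166526,-.5912095,.23071852],[-.000561,.986514,.163677,-.000136]),
([.781,.334,-.314,1.835,.119,.99,-.1],[.41323,-.31282,.25887],[0,.864688,.502307,.001145]),
([.311,.348,-.543,2.059,.248,.797,-.358],[.45219,-.00012,.18953],[-.00066,.699487,.714645,0]),
([.103,.559,-.435,2.12,.443,.549,-.636],[.46159,.04822,.07436],[0,.7,.714,0]),
([.185,.469,-.537,1.555,.252,1.187,-.379],[.6022,.05148,.29884],[0,.7,.714,0]),
([.508,.264,-.265,1.82,.078,1.068,-.838],[.46097,-.20043,.29848],[0,.967,.257,0]),
([.155,.812,.328,1.935,.198,.393,-1.637],[.46183,-.36015,.00876],[.155,.979,-.131,-.021]),
([-.337,-.129,.116,2.387,.347,.352,-.491],[.44092,.00028,.29977],[.19224,.67225,.68722,.19711]),
([-.009,.469,-.262,2.196,1.888,.227,-2.02],[.60521809,.03938707,.14239069],[.193,.671,.687,.199])]
def fk(q,pr,sg):
    L=pr[:7]; o=pr[7:14]
    a=np.array(q)*sg+o
    ax='zyzyzyz'
    Rm=R.identity(); p=np.zeros(3)
    # links: d1 (z) | d3 z + a3 x | d5 z + a5x | d7 z +a7 x
    segs=[(0,None)]
    Rm=R.from_euler('z',a[0]); p=np.array([0,0,L[0]])
    Rm=Rm*R.from_euler('y',a[1])*R.from_euler('z',a[2]); p=p+Rm.apply([L[4],0,L[1]])
    Rm=Rm*R.from_euler('y',a[3]); p=p+Rm.apply([-L[4],0,0]) 
    Rm=Rm*R.from_euler('z',a[4]); p=p+Rm.apply([L[5],0,L[2]])
    Rm=Rm*R.from_euler('y',a[5])*R.from_euler('z',a[6]); p=p+Rm.apply([0,0,L[3]])+ R.from_euler('z',0).apply([0,0,0])
    p=p+(Rm*R.from_euler('z',-a[6])).apply([L[6],0,0])
    return p,Rm
def res(pr,sg,D=D):
    r=[]
    for q,p,w in D:
        P,Rm=fk(q,pr,sg); Rq=R.from_quat([w[1],w[2],w[3],w[0]])
        r+=list((P-p)/.002)+list((Rq.inv()*Rm).as_rotvec()/.004)
    r+=list(pr[8:13]/.05)+list(pr[4:7]/.05)
    return np.array(r)
def fit():
    best=None
    for s in itertools.product([1,-1],repeat=4):
        for s7 in (0,np.pi/2,np.pi,-np.pi/2):
            sg=np.array([s[0],1,s[1],1,s[2],1,s[3]])
            x0=np.array([.35,.4,.4,.25,0,0,0]+[0]*6+[s7],float)
            f=least_squares(res,x0,args=(sg,),max_nfev=60)
            if best is None or f.cost<best[0]: best=(f.cost,sg,f.x)
    return best
if __name__=='__main__':
    import pickle
    b=fit();print(b[0],b[1],b[2].round(4));pickle.dump(b,open('kin.pkl','wb'))
    print(np.abs(res(b[2],b[1])[:54].reshape(9,6)).round(1))
E
time python3 kin.py
```

```text
256.8895327164333 [-1  1 -1  1 -1  1 -1] [ 3.2820e-01  5.5900e-01  4.1650e-01  3.6780e-01 -1.1000e-03 -3.6000e-03
  1.3000e-03 -8.2400e-02 -1.3500e-02 -2.1800e-02  3.0200e-02  8.9000e-03
 -2.9500e-02  1.4704e+00]
[[1.  1.3 1.7 3.1 0.8 1.3]
 [0.9 2.9 0.2 2.5 0.5 1.1]
 [0.4 4.3 1.5 1.9 0.3 0.7]
 [1.3 4.1 2.6 1.3 0.1 0.2]
 [0.9 2.4 0.8 1.9 0.6 0.6]
 [0.3 4.4 0.8 2.  1.7 1.6]
 [3.  1.6 4.3 1.1 4.2 0.5]
 [3.7 6.8 1.1 1.6 9.6 0.6]
 [2.5 0.2 1.  7.8 9.7 4.1]]
real	1m52.069s
user	1m45.629s
sys	0m0.211s
```

```bash
cat > kin2.py <<'E'
import numpy as np,pickle
from scipy.spatial.transform import Rotation as R
from scipy.optimize import least_squares
from kin import D
SG=np.array([-1,1,-1,1,-1,1,-1])
LO=np.array([-2.91,-.3,-1.5,.17,-1.26,.16,-2.52]);HI=np.array([2.91,2.13,1.42,2.43,4.41,1.93,2.52])
def fk(q,pr):
    a=np.array(q)*SG+pr[:7]; t=pr[7:].reshape(7,3)
    Rm=R.identity();p=np.zeros(3)
    for i,ax in enumerate('zyzyzyz'):
        Rm=Rm*R.from_euler(ax,a[i]); p=p+Rm.apply(t[i])
    return p,Rm
def res(pr,x0):
    r=[]
    for q,p,w in D:
        P,Rm=fk(q,pr); Rq=R.from_quat([w[1],w[2],w[3],w[0]])
        r+=list((P-p)/.001)+list((Rq.inv()*Rm).as_rotvec()/.002)
    return np.array(r+list((pr-x0)/.03))
def fit():
    x0=np.zeros(28);x0[6]=np.pi/2;t=x0[7:].reshape(7,3);t[0,2]=.33;t[2,2]=.56;t[4,2]=.42;t[6,2]=.37
    f=least_squares(res,x0,args=(x0,));return f.x
def ik(p,Rt,pr,q0,w=.02,extra=None):
    def r(q):
        P,Rm=fk(q,pr); return np.concatenate([(P-p)/.001,(Rm.inv()*Rt).as_rotvec()/.002,w*(q-q0)])
    f=least_squares(r,np.clip(q0,LO+.01,HI-.01),bounds=(LO,HI));return f.x,np.abs(r(f.x)[:6]).max()
if __name__=='__main__':
    x=fit();pickle.dump(x,open('kin2.pkl','wb'));print(x[:7].round(3),x[7:].reshape(7,3).round(3))
    print(np.abs(res(x,x)[:54].reshape(9,6)).round(1))
E
python3 kin2.py
cat > try.py <<'E'
from h import *; from kin2 import *
pr=pickle.load(open('kin2.pkl','rb'));q0=ctrl.state()['qpos']
rng=np.random.default_rng(0)
for t in (26,32,38,44):
    p,Rt=tcp((67,-10,34),t)
    sols=[]
    q,e=ik(p,Rt,pr,q0);print(t,'near',e.round(1),q.round(2))
    for k in range(25):
        q,e=ik(p,Rt,pr,rng.uniform(LO,HI),w=.001)
        if e<2 and not any(np.abs(q-s).max()<.3 for s in sols): sols.append(q)
    for s in sorted(sols,key=lambda s:np.abs(s-q0).max())[:5]: print('   ',s.round(2))
E
python3 try.py
```

```text
[ 0.000e+00  1.000e-03 -0.000e+00  0.000e+00 -0.000e+00 -0.000e+00
  1.571e+00] [[ 0.    -0.01   0.322]
 [ 0.    -0.01  -0.014]
 [-0.001 -0.019  0.546]
 [ 0.002 -0.019  0.001]
 [-0.001 -0.     0.421]
 [ 0.001 -0.    -0.02 ]
 [ 0.     0.     0.35 ]]
[[0.1 0.  0.1 0.  0.1 0.1]
 [0.  0.1 0.2 0.1 0.1 0. ]
 [0.  0.  0.2 0.3 0.  0.2]
 [0.2 0.2 0.1 0.2 0.1 0.3]
 [0.1 0.  0.1 0.  0.1 0.1]
 [0.1 0.2 0.  0.2 0.1 0.6]
 [0.1 0.1 0.1 0.3 0.1 0.5]
 [0.1 0.2 0.  0.1 0.  0.7]
 [0.1 0.  0.1 0.  0.2 0.2]]
26 near 0.0 [-0.09  0.76 -0.14  1.97  1.78  0.16 -1.89]
    [-0.05  0.76 -0.19  1.97  1.74  0.19 -1.83]
    [ 0.26  0.83 -0.63  1.95  1.67  0.48 -1.61]
    [ 0.53  1.03 -1.06  1.94  1.73  0.83 -1.48]
    [ 0.67  1.32 -1.42  1.93  1.84  1.21 -1.34]
    [-0.93  1.52  1.42  2.01  4.27  1.23  1.21]
32 near 0.0 [ 0.11  0.79 -0.41  2.03  2.15  0.4  -2.17]
    [ 0.04  0.78 -0.31  2.04  2.24  0.35 -2.3 ]
    [ 0.29  0.86 -0.67  2.03  2.01  0.55 -1.93]
    [ 0.69  1.36 -1.43  2.01  2.    1.23 -1.43]
    [-0.95  1.57  1.41  2.08  4.1   1.24  1.29]
    [-0.73  0.99  0.78  2.08  4.04  0.55  1.8 ]
38 near 0.0 [ 0.19  0.84 -0.52  2.1   2.37  0.58 -2.34]
    [ 0.14  0.83 -0.46  2.1   2.42  0.56 -2.41]
    [ 0.41  0.95 -0.84  2.09  2.22  0.75 -2.03]
    [-0.97  1.52  1.32  2.15  3.93  1.16  1.44]
    [-0.81  1.1   0.88  2.14  3.82  0.72  1.91]
    [-0.53  0.87  0.43  2.13  3.43  0.48  2.52]
44 near 0.0 [ 0.22  0.89 -0.57  2.15  2.54  0.76 -2.46]
    [ 0.24  0.9  -0.6   2.15  2.52  0.77 -2.42]
    [ 0.56  1.15 -1.08  2.14  2.35  1.03 -1.93]
    [-1.    1.7   1.4   2.21  3.75  1.3   1.37]
    [-0.77  1.09  0.78  2.2   3.54  0.79  2.17]
```

Request:
move_arm:
  offset:
    - [0, 0, 0]
    - [0, 0, 0]
  rot:
    - [0, 0, 0]
    - [0, 0, 0]

```text
time: 19.35
eef_pos: [0.6038, 0.0389, 0.1425]
ee_rot: [0.193, 0.671, 0.688, 0.198]
ft_force: [-0.3, -0.3, -1.4]
width: 0.0341
```

```bash
python3 - <<'E'
from h import *
s=ctrl.state();print(s['time'],s['eef_pos'],s['ft_force'],s['width'],s['qpos'].round(3))
for p in ((55,-10,58),(67,-10,38),(67,-10,34)):
    p,Rt=tcp(p,32);plan(p,Rt)
E
```

```text
19.35 [0.60379364 0.03888444 0.14251961] [-0.25535054 -0.28552002 -1.39075448] 0.03411382130829739 [-0.01   0.467 -0.261  2.198  1.876  0.226 -2.008]
off [0.0117 0.0101 0.3721] rot [ 0.0002 -0.0001  0.0003] mm 111.7
off [0.0117 0.0086 0.4498] rot [ 0.0002 -0.0001  0.0003] mm 135.0
off [0.0117 0.0015 0.4611] rot [ 0.0002 -0.0001  0.0003] mm 138.4
```

Request:
move_arm:
  offset:
    - [0.002, 0.002, 0.04]
    - [0.005, 0.004, 0.09]
    - [0.008, 0.007, 0.15]
    - [0.01, 0.009, 0.21]
    - [0.012, 0.01, 0.27]
    - [0.012, 0.01, 0.32]
    - [0.012, 0.01, 0.355]
    - [0.012, 0.01, 0.372]
    - [0.012, 0.01, 0.372]
  rot:
    - [0, 0, 0]
    - [0, 0, 0]
    - [0, 0, 0]
    - [0, 0, 0]
    - [0, 0, 0]
    - [0, 0, 0]
    - [0, 0, 0]
    - [0, 0, 0]
    - [0, 0, 0]

```text
time: 20.25
eef_pos: [0.6656, 0.044, 0.0494]
ee_rot: [0.193, 0.671, 0.688, 0.197]
ft_force: [0.2, -0.5, -2.2]
width: 0.0346
```

```bash
python3 - <<'E'
from h import *
s=ctrl.state();print(s['time'],s['eef_pos'],s['ft_force'],s['width'],s['qpos'].round(3))
for p in ((67,-10,42),(67,-10,38),(67,-10,34)):
    p,Rt=tcp(p,32);plan(p,Rt)
i=ctrl.grab_frame('wrist')[:,:,::-1];cv2.imwrite('pics/w15.png',i)
i=ctrl.grab_frame('scene')[:,:,::-1];crop(i,210,130,130,140,5,'pics/s15.png')
E
```

```text
20.25 [0.66560818 0.04400489 0.04936532] [ 0.19440588 -0.5244779  -2.19726277] 0.03457196563979324 [ 0.097  0.733 -0.397  2.066  2.114  0.373 -2.155]
off [-0.0005  0.0056  0.0658] rot [ 0.0002 -0.0001  0.0005] mm 19.8
off [-0.0005 -0.0015  0.0771] rot [ 0.0002 -0.0001  0.0005] mm 23.1
off [-0.0005 -0.0086  0.0884] rot [ 0.0002 -0.0001  0.0005] mm 26.7
```

View pics/w15.png

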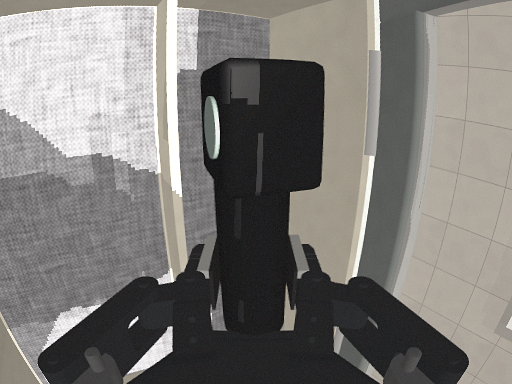

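View pics/s15.png

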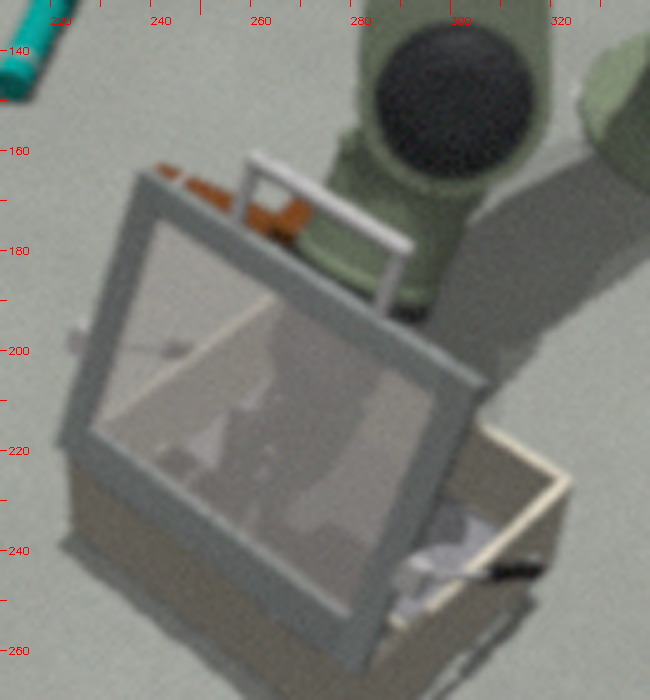

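Request:
move_arm:
  offset:
    - [0, 0.003, 0.012]
    - [0, 0.006, 0.025]
    - [0, 0.008, 0.038]
    - [0, 0.007, 0.05]
    - [0, 0.005, 0.06]
    - [0, 0.002, 0.068]
    - [0, -0.0015, 0.077]
    - [0, -0.0015, 0.077]
  rot:
    - [0, 0, 0]
    - [0, 0, 0]
    - [0, 0, 0]
    - [0, 0, 0]
    - [0, 0, 0]
    - [0, 0, 0]
    - [0, 0, 0]
    - [0, 0, 0]

```text
time: 21.15
eef_pos: [0.6772, 0.0443, 0.0287]
ee_rot: [0.193, 0.671, 0.688, 0.197]
ft_force: [0.7, -1.0, -2.2]
width: 0.0345
```

```bash
python3 - <<'E'
from h import *
s=ctrl.state();print(s['time'],s['eef_pos'],s['ft_force'],s['moment'],s['width'],s['qpos'].round(3))
i=ctrl.grab_frame('wrist')[:,:,::-1];cv2.imwrite('pics/w16.png',i)
E
```

```text
21.15 [0.67722117 0.0443051  0.02868736] [ 0.6607382  -1.01616133 -2.22924823] [-0.04409401  0.84668006  0.02009283] 0.03449920366581648 [ 0.107  0.786 -0.407  2.035  2.146  0.393 -2.166]
```

View pics/w16.png

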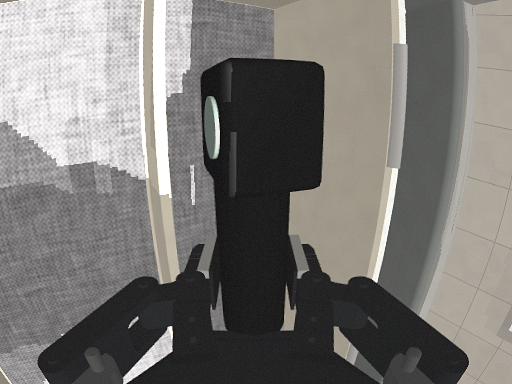

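Request:
move_arm:
  offset:
    - [0, -0.002, 0.003]
    - [0, -0.0035, 0.0057]
    - [0, -0.005, 0.0085]
    - [0, -0.007, 0.0113]
    - [0, -0.007, 0.0113]
  rot:
    - [0, 0, 0]
    - [0, 0, 0]
    - [0, 0, 0]
    - [0, 0, 0]
    - [0, 0, 0]

```text
time: 21.7
eef_pos: [0.6773, 0.0444, 0.025]
ee_rot: [0.193, 0.671, 0.688, 0.197]
ft_force: [-0.3, -0.8, -3.0]
width: 0.0342
```

Request:
move_arm:
  offset:
    - [0, -0.002, 0.003]
    - [0, -0.0035, 0.0057]
    - [0, -0.0053, 0.0085]
    - [0, -0.0053, 0.0085]
  rot:
    - [0, 0, 0]
    - [0, 0, 0]
    - [0, 0, 0]
    - [0, 0, 0]

```text
time: 22.1
eef_pos: [0.6773, 0.0444, 0.022]
ee_rot: [0.193, 0.671, 0.688, 0.197]
ft_force: [-0.4, 0.0, -3.0]
width: 0.0346
```

Request:
move_arm:
  offset:
    - [0, -0.0015, 0.0025]
    - [0, -0.003, 0.005]
    - [0, -0.0045, 0.0072]
    - [0, -0.0045, 0.0072]
  rot:
    - [0, 0, 0]
    - [0, 0, 0]
    - [0, 0, 0]
    - [0, 0, 0]

```text
time: 22.5
eef_pos: [0.6778, 0.0443, 0.0199]
ee_rot: [0.193, 0.671, 0.688, 0.197]
ft_force: [-0.5, -0.6, 2.8]
width: 0.0343
```

Request:
move_arm:
  offset:
    - [0, 0, 0]
    - [0, 0, 0]
    - [0, 0, 0]
    - [0, 0, 0]
    - [0, 0, 0]
  rot:
    - [0, 0, 0]
    - [0, 0, 0]
    - [0, 0, 0]
    - [0, 0, 0]
    - [0, 0, 0]
  hand: 0.5
  newtons: 20

```text
time: 23.0
eef_pos: [0.68, 0.0442, 0.0212]
ee_rot: [0.195, 0.67, 0.688, 0.199]
ft_force: [14.5, 0.5, 0.4]
width: 0.0423
```

```bash
python3 - <<'E'
from h import *
s=ctrl.state();print(s['time'],s['eef_pos'],s['ft_force'],s['moment'],s['width'],s['qpos'].round(3))
i=ctrl.grab_frame('wrist')[:,:,::-1];cv2.imwrite('pics/w17.png',i)
E
```

```text
23.0 [0.67995785 0.04420602 0.02124812] [14.50040699  0.4728964   0.35306209] [ 0.08566678 -2.20230323 -0.00315156] 0.042324948985415146 [ 0.117  0.807 -0.421  2.03   2.171  0.414 -2.18 ]
```

View pics/w17.png

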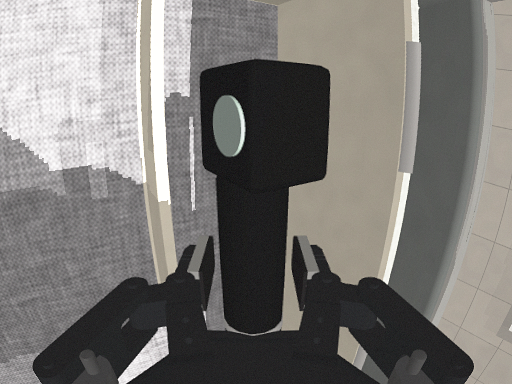

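Request:
move_arm:
  offset:
    - [0, 0.004, -0.004]
    - [0, 0.006, -0.015]
    - [0, 0.006, -0.03]
    - [0, 0.005, -0.05]
    - [0, 0.004, -0.08]
    - [0, 0.0, -0.12]
  rot:
    - [0, 0, 0]
    - [0, 0, 0]
    - [0, 0, 0]
    - [0, 0, 0]
    - [0, 0, 0]
    - [0, 0, 0]

```text
time: 23.65
eef_pos: [0.6578, 0.044, 0.0503]
ee_rot: [0.193, 0.671, 0.689, 0.197]
ft_force: [0.0, 0.1, -1.0]
width: 0.0425
```

```bash
python3 - <<'E'
from h import *
s=ctrl.state();print(s['time'],s['eef_pos'],s['ft_force'],s['moment'],s['width'],s['qpos'].round(3))
i=ctrl.grab_frame('wrist')[:,:,::-1];cv2.imwrite('pics/w18.png',i)
E
```

```text
23.65 [0.65779985 0.04403072 0.0502956 ] [ 0.03873387  0.1321499  -0.9834566 ] [ 0.00941893  0.6050169  -0.02009508] 0.042505197428242075 [ 0.106  0.727 -0.41   2.084  2.125  0.384 -2.167]
```

View pics/w18.png

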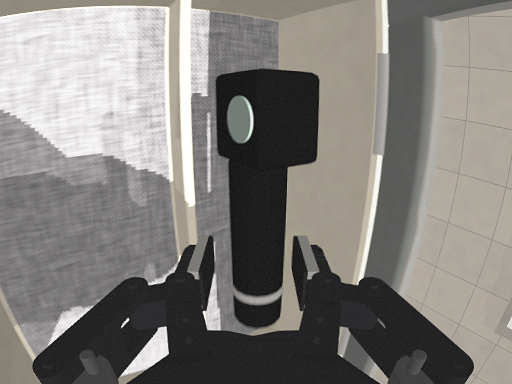

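Request:
move_arm:
  offset:
    - [0, 0, -0.06]
    - [0, 0, -0.15]
    - [0, 0, -0.25]
    - [0, -0.02, -0.35]
    - [0, -0.08, -0.45]
    - [0, -0.15, -0.55]
    - [0, -0.2, -0.6]
    - [0, -0.2, -0.6]
    - [0, -0.2, -0.6]
    - [0, -0.2, -0.6]
  rot:
    - [0, 0, 0]
    - [0, 0, 0]
    - [0, 0, 0]
    - [0, 0, 0]
    - [0, 0, 0]
    - [0, 0, 0]
    - [0, 0, 0]
    - [0, 0, 0]
    - [0, 0, 0]
    - [0, 0, 0]

```text
time: 24.7
eef_pos: [0.5127, 0.0403, 0.1709]
ee_rot: [0.193, 0.671, 0.688, 0.197]
ft_force: [0.2, -0.2, -0.7]
width: 0.0423
```

```bash
python3 - <<'E'
from h import *
import pickle
s=ctrl.state();print(s['time'],s['eef_pos'],s['ft_force'],s['width'],s['qpos'].round(3))
P=ctrl.camera_params('wrist');i=ctrl.grab_frame('wrist')[:,:,::-1];cv2.imwrite('pics/w19.png',i);pickle.dump(P,open('w19.pkl','wb'))
i=ctrl.grab_frame('scene')[:,:,::-1];cv2.imwrite('pics/s19.png',i);crop(i,200,130,150,145,5,'pics/s19c.png')
i=ctrl.grab_frame('top')[:,:,::-1];cv2.imwrite('pics/t19.png',i)
for c in ((29,124,6),(29,-124,6),(99,124,6),(99,-124,6),(26.5,0,28)): print(c,np.round(proj('wrist',c2w(c),P),1))
E
```

```text
24.7 [0.51267091 0.04033879 0.17085518] [ 0.16756234 -0.23037717 -0.6773101 ] 0.04229209983848524 [ 0.022  0.304 -0.353  2.386  1.89   0.255 -2.093]
(29, 124, 6) [266.1  50.2]
(29, -124, 6) [263.5 247.7]
(99, 124, 6) [311.2  56.3]
(99, -124, 6) [303.2 234.8]
(26.5, 0, 28) [274.4 159.1]
```

View pics/w19.png

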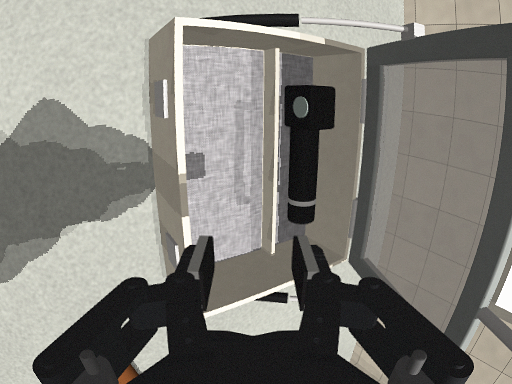

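View pics/s19c.png

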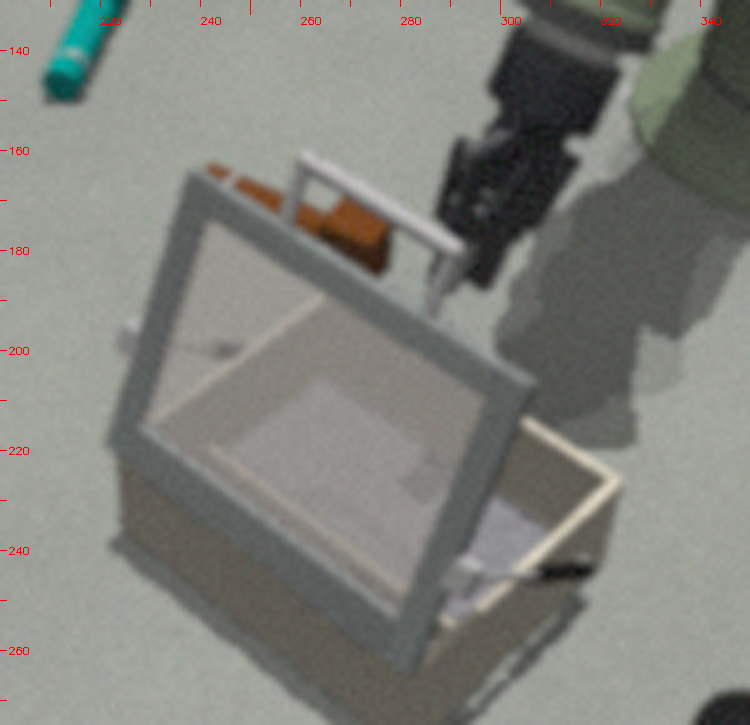

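View pics/t19.png

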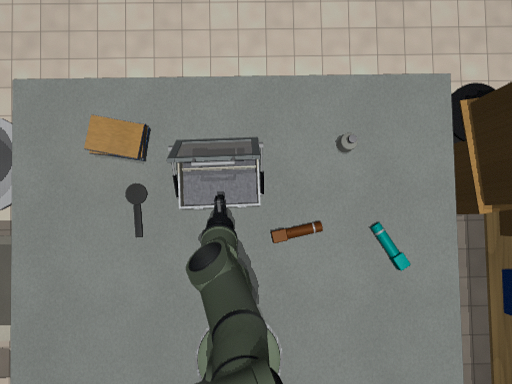

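```bash
python3 - <<'E'
from h import *
import pickle
P=pickle.load(open('w19.pkl','rb'))
i=cv2.imread('pics/w19.png');crop(i,260,70,100,180,4,'pics/w19c.png')
# predicted wireframe for flat scope with axis at case x=X0
g=i.copy()
for X0 in (70,74,78):
    print(X0,'tail axis',np.round(proj('wrist',c2w((X0,-85,24)),P),1),'head top near/-x corners',[np.round(proj('wrist',c2w(c),P),1).tolist() for c in ((X0-20,35,56),(X0-20,85,56),(X0+20,35,56),(X0+20,85,56),(X0-20,35,6),(X0-20,85,6))])
E
```

```text
70 tail axis [297.7 218.9] head top near/-x corners [[308.0, 130.0], [309.3, 83.5], [333.2, 128.8], [334.8, 85.9], [279.9, 125.4], [280.5, 84.0]]
74 tail axis [300.  218.2] head top near/-x corners [[310.7, 129.8], [312.1, 83.8], [335.5, 128.7], [337.2, 86.1], [282.5, 125.2], [283.2, 84.2]]
78 tail axis [302.3 217.6] head top near/-x corners [[313.4, 129.7], [314.8, 84.0], [337.7, 128.6], [339.4, 86.3], [285.1, 125.1], [285.8, 84.3]]
```

View pics/w19c.png

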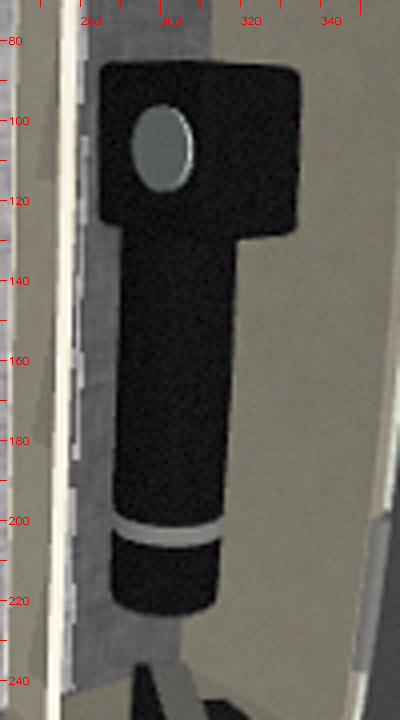

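```bash
python3 - <<'E'
from station import ctrl
print(ctrl.close_job(), ctrl.state()['time'])
E
```

```text
the job is handed in; nothing more can be done
the job is handed in; nothing more can be done
```

The scope is lying lengthwise in the rear bay with its head towards +y, and the lid is standing open on its struts. I handed the job in at about 25 s of the 72 s allowed.

I gripped the lid's bar, raised it along its arc in about 4.5 s and let go. I then picked up the black scope and set it down once to take it again at a tilt. I reached in under the lid at 32° and released it on the bay floor.

**Checks that passed**
- **Lid:** its handle matched the 1.15 rad stop in the scene picture after release. It looked unchanged in the last picture.
- **Scope:** the last wrist picture shows it flat and parallel to the divider, with its axis about 74 mm from the case's origin, inside the 29–99 mm bay.
- **Bystanders:** the paddle, bottle, boxes and both look-alikes are where they started in the last top view.
- **Contact:** the gripper was clear of everything, with less than 1 N on the wrist.

**Readings that were off**
- **Lifting:** forces along the lid reached about 19 N, so I corrected the arc on the way up.
- **Release:** one finger pressed the divider with about 14 N as it opened, below the 40 N limit, and this went away when I backed off.
- **Case position:** the wrist and overhead cameras disagreed by 2–3 mm, and I used a value in between.
- **Head width:** it looked about 5 pixels narrower than I predicted for lying flat. I put that down to its rounded edges and did not check further.

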